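# Restock the reagent tray and reset the test counter

### The arm

A 6-joint arm with a two-finger parallel gripper is mounted at the origin on the work surface. World frame = base frame: x ahead of the robot, y to its left, z up, the work surface at z = 0. Lengths are in mm, angles in rad, forces in N, time in s.
With the tool pointing down it reaches from about 300 to 750 mm from the base axis. Payload 8.5 kg.
Tool frame: the origin (TCP) lies midway between the tips of the shut fingers; the grasp point (between the pads) lies env.grip_depth behind it (env.grip_depth is the distance from the TCP to the grasp point, in mm); z points along the fingers, y is the direction in which the jaws open and shut (so a half turn about z gives the same grasp; the last joint's range is limited). The gripper opens to 85 mm and grips with 20 to 120 N. Pads are 22 mm wide; open, the fingers measure 114 mm over their backs; the gripper's body (76 mm by 85 mm) begins 54 mm behind the grasp point. The pads swing forward as they close: fully open they stand 13 mm farther back than shut.
Start: joints at [1.059, 0.381, 1.297, -0, 1.464, -0.215], TCP at [160.845, 525.936, 231.322] pointing down, gripper open.
Joint ranges: [-3.11, 3.11], [-0.89, 2.33], [0.22, 2.48], [-1.42, 4.56], [0.17, 2.85], [-2.88, 2.88]. Speed limits (rad/s): [2.39, 2.39, 3.14, 3.14, 3.14, 3.14].

### API

Orientations are given as a 3x3 rotation matrix whose columns are the frame's x, y, z axes.
In Python, from workcell import env, read_camera, order gives the robot as it stands.
- The arm moves only by the tool servo_tool, never from a script. Its argument "increments" is text: rows parted by semicolons, each of 4 numbers parted by spaces: the shift along the tool's x, y, z in m, then the turn about the tool's z in degrees. A call has 1 to 10 rows; each row shifts and turns the commanded pose from where the row before left it, along the tool's axes as they then stand; what a row does not reach is not made up. A row lasts 1/10 s, in which the tool goes at most 50 mm and 8.59 degrees, less where a joint would pass 70% of its speed; a pose out of reach is approached as far as the arm can. A call is refused whole if a number of a shift passes 0.05 or a number of a turn 8.59, either way. A call with a gripper value outside its range is refused whole. "claw" is the finger opening in m, from 0 to 0.0854, set as the call begins (left out, the last holds). The fingers move at their own pace and stop on an object; "newtons" is the grip in N (left out, the last holds). Time passes only in rows, so rows that do not move let the fingers close. It gives the time, the measured TCP pose, the force and the opening at its end, in the units of the state.
- env.read_state(): the state, without advancing time (a new reading comes with each control period).
- read_camera(name): name is "scene" or "top" or "wrist"; returns a dict with "pixels" (480x640x3 uint8, blue, green, red), "fov_y" (degrees; the focal length in pixels is half the picture's height over the tangent of half this angle, whatever the lens; pixels are square), "cx", "cy" (the principal point, pixels), "D" ([k1, k2, p1, p2, k3] as OpenCV has them; the pictures are not rectified), "position" and "attitude" of the camera in the world. Camera axes: x right, y down, z forward; pixel columns grow to the right and rows downward; lengths in mm; the calibration is good to about 2 mm. A picture is of the moment at which its call begins. There is no depth.
- order.job_done(): hands the job in, once; it reports no verdict.
The state is a dict: "t": time; "qpos": joint angles; "joint_vel": joint speeds; "joint_torque": joint torques, N m; "tcp_pos": TCP position; "orientation": TCP orientation; "wrist_force": force on the tool from outside, world axes, zero at the start; "ft_torque": the same for the moment, N m; "gripper_width": finger opening in mm.
Only numpy, scipy, OpenCV 4.12 (cv2) and the standard library are available. Lean on these libraries where they do the work, as an engineer would, in place of code of your own. Each camera call takes 0.05 s, during which the arm holds its last target.

### The job

Restock the analyser's reagent tray: take the spent (uncapped) bottles out into the cardboard discard box, and stand one capped spare upright in every empty pocket, leaving the full bottles that are already in the tray in their pockets and any spare you do not need standing on the bench. When the tray is complete, turn the reset knob of the test counter back to its zero stop. Do not shove the jar or the tape roll out of their places.

Things in the scene. Friction and masses are not known exactly. Their poses are not given: they have to be found in the camera images.
- tray: Grey reagent tray, fixed to the bench, 140 (x) x 206 (y) x 26 mm high, open on top: 2 rows (along its x) of 3 (along its y) square pockets, each 58 mm square inside at 66 mm pitch, 8 mm walls, floor 8 mm thick. Origin: centre of its underside on the bench; yaw varies.
- pocket_0 (a point): Centre of the floor of one tray pocket (at -33, -66, 8 mm in the tray's frame). Axes as the tray's. It may hold a full bottle, a spent one, or nothing.
- pocket_1 (a point): Centre of the floor of one tray pocket (at -33, 0, 8 mm in the tray's frame). Axes as the tray's. It may hold a full bottle, a spent one, or nothing.
- pocket_2 (a point): Centre of the floor of one tray pocket (at -33, 66, 8 mm in the tray's frame). Axes as the tray's. It may hold a full bottle, a spent one, or nothing.
- pocket_3 (a point): Centre of the floor of one tray pocket (at 33, -66, 8 mm in the tray's frame). Axes as the tray's. It may hold a full bottle, a spent one, or nothing.
- pocket_4 (a point): Centre of the floor of one tray pocket (at 33, 0, 8 mm in the tray's frame). Axes as the tray's. It may hold a full bottle, a spent one, or nothing.
- pocket_5 (a point): Centre of the floor of one tray pocket (at 33, 66, 8 mm in the tray's frame). Axes as the tray's. It may hold a full bottle, a spent one, or nothing.
- full_0: Full reagent bottle standing in one of the tray's pockets at the start: amber bottle, straight body 40 mm in diameter and 48 mm high on a thick heavy base, with a white screw cap 29 mm in diameter on it, 68 mm high in all, 90 g. Its origin is the centre of its underside, z up along the bottle. Round about z, so yaw means nothing. Some of the four are absent (None).
- full_1: Full reagent bottle standing in one of the tray's pockets at the start: amber bottle, straight body 40 mm in diameter and 48 mm high on a thick heavy base, with a white screw cap 29 mm in diameter on it, 68 mm high in all, 90 g. Its origin is the centre of its underside, z up along the bottle. Round about z, so yaw means nothing. Some of the four are absent (None).
- full_2: Full reagent bottle standing in one of the tray's pockets at the start: amber bottle, straight body 40 mm in diameter and 48 mm high on a thick heavy base, with a white screw cap 29 mm in diameter on it, 68 mm high in all, 90 g. Its origin is the centre of its underside, z up along the bottle. Round about z, so yaw means nothing. Some of the four are absent (None).
- full_3: Full reagent bottle standing in one of the tray's pockets at the start: amber bottle, straight body 40 mm in diameter and 48 mm high on a thick heavy base, with a white screw cap 29 mm in diameter on it, 68 mm high in all, 90 g. Its origin is the centre of its underside, z up along the bottle. Round about z, so yaw means nothing. Some of the four are absent (None).
- spent_0: Spent reagent bottle standing in one of the tray's pockets at the start: amber bottle, straight body 40 mm in diameter and 48 mm high on a thick heavy base, no cap, an open bare neck 20 mm in diameter, 62 mm high in all, 70 g. Its origin is the centre of its underside, z up along the bottle. Round about z, so yaw means nothing. One of the two may be absent (None).
- spent_1: Spent reagent bottle standing in one of the tray's pockets at the start: amber bottle, straight body 40 mm in diameter and 48 mm high on a thick heavy base, no cap, an open bare neck 20 mm in diameter, 62 mm high in all, 70 g. Its origin is the centre of its underside, z up along the bottle. Round about z, so yaw means nothing. One of the two may be absent (None).
- spare_0: Spare full bottle standing on the paper sheet at the start: amber bottle, straight body 40 mm in diameter and 48 mm high on a thick heavy base, with a white screw cap 29 mm in diameter on it, 68 mm high in all, 90 g, the same as the full bottles in the tray. Its origin is the centre of its underside, z up along the bottle. Round about z, so yaw means nothing. One may be absent (None).
- spare_1: Spare full bottle standing on the paper sheet at the start: amber bottle, straight body 40 mm in diameter and 48 mm high on a thick heavy base, with a white screw cap 29 mm in diameter on it, 68 mm high in all, 90 g, the same as the full bottles in the tray. Its origin is the centre of its underside, z up along the bottle. Round about z, so yaw means nothing. One may be absent (None).
- spare_2: Spare full bottle standing on the paper sheet at the start: amber bottle, straight body 40 mm in diameter and 48 mm high on a thick heavy base, with a white screw cap 29 mm in diameter on it, 68 mm high in all, 90 g, the same as the full bottles in the tray. Its origin is the centre of its underside, z up along the bottle. Round about z, so yaw means nothing. One may be absent (None).
- spare_3: Spare full bottle standing on the paper sheet at the start: amber bottle, straight body 40 mm in diameter and 48 mm high on a thick heavy base, with a white screw cap 29 mm in diameter on it, 68 mm high in all, 90 g, the same as the full bottles in the tray. Its origin is the centre of its underside, z up along the bottle. Round about z, so yaw means nothing. One may be absent (None).
- spare_4: Spare full bottle standing on the paper sheet at the start: amber bottle, straight body 40 mm in diameter and 48 mm high on a thick heavy base, with a white screw cap 29 mm in diameter on it, 68 mm high in all, 90 g, the same as the full bottles in the tray. Its origin is the centre of its underside, z up along the bottle. Round about z, so yaw means nothing. One may be absent (None).
- spare_5: Spare full bottle standing on the paper sheet at the start: amber bottle, straight body 40 mm in diameter and 48 mm high on a thick heavy base, with a white screw cap 29 mm in diameter on it, 68 mm high in all, 90 g, the same as the full bottles in the tray. Its origin is the centre of its underside, z up along the bottle. Round about z, so yaw means nothing. One may be absent (None).
- discard: Open cardboard discard box, fixed to the bench, 120 (x) x 160 (y) x 40 mm high outside, walls and floor 4 mm. Origin: centre of its underside; yaw varies.
- reset_knob (a joint): Angle, rad, of the reset knob on top of the test counter (white box fixed to the bench, 100 x 130 x 45 mm high). 0 is its zero stop, where the white line on the knob points to the steel stub and long mark on the dial; at most 4.2. Grows clockwise seen from above, so it resets counter-clockwise. Light friction (0.03 N m), stays where left; the stop is rigid.
- reset_knob_grip (a point): Point on the vertical axis of the knob, 82 mm above the bench, 37 mm above the flat top of the counter: the height to grip it. It turns with the knob; its x runs along the upright bar to grip, 42 mm long and 14 mm wide, from 25 mm below this point to 7 mm above it. The white line on the bar lies on its -x half.
- jar: Bystander: clear specimen jar, 56 mm in diameter, 70 mm high. Origin: centre of its underside.
- tape_roll: Bystander: roll of paper tape lying flat, 60 mm in diameter, 24 mm high. Origin: centre of its underside.
Things that resemble listed ones, but are neither listed nor needed, are in the scene too. Of the things that look like the discard, the largest one is meant.

How it is judged:
By the outcome, as a careful person would: the job done as asked, in the order asked, and still so for the second after the job is handed in, with the robot touching nothing.
Of full_0, full_1, full_2, full_3 only 1 to 2 are there at a start; the rules pass over those that are not, and their reading is None.
Of spent_0, spent_1 only 1 to 2 are there at a start; the rules pass over those that are not, and their reading is None.
Of spare_0, spare_1, spare_2, spare_3, spare_4, spare_5 only 5 to 6 are there at a start; the rules pass over those that are not, and their reading is None.
At some moment in a run one of spare_0, spare_1, spare_2, spare_3, spare_4, spare_5 may be knocked a few centimetres aside while the robot is not near it.
It also fails if it takes over 210 s, if anything falls off the work surface, if the arm or the gripper's body presses on something with over 40 N, if the wrist force passes 120 N, or if a joint passes its speed limit or range.

## Working session

There is one attempt and no reset: what is moved stays moved. The work goes in short steps, Python scripts to look and compute and a tool call to move; the robot and the scene stay as the last step left them, time stands still between calls to the robot, and variables do not carry over. Pictures are saved under pics/ and viewed, and the job is handed in when it is done.

Besides the shell and the picture viewer there is one more tool, called after "Request:" by a JSON object that holds its "op" and its "data", one argument or row to a line. servo_tool: Moves the arm, as the interface text tells. Its arguments: {"type":"object","properties":{"increments":{"type":"string"},"claw":{"type":"number"},"newtons":{"type":"number"}},"required":["increments"]}

```bash
ls; mkdir -p pics; python3 - <<'E'
from workcell import env, read_camera, order
import cv2
print(env.read_state(), env.grip_depth)
for n in ["scene","top","wrist"]:
    c=read_camera(n); cv2.imwrite(f"pics/{n}0.png",c["pixels"])
    print({k:v for k,v in c.items() if k!="pixels"})
E
```

```text
pics
{'t': 0.0, 'qpos': array([ 1.05869948e+00,  3.81207739e-01,  1.29828992e+00,  2.16913439e-06,
        1.46358766e+00, -2.15315046e-01]), 'joint_vel': array([-1.12911780e-03,  7.73766838e-04,  1.28004271e-03, -4.58999316e-05,
        1.73911150e-03,  9.95906522e-05]), 'joint_torque': array([-3.70202661e-04, -4.48477077e+01, -2.31268090e+01, -3.32437166e-04,
        5.00531503e-03,  1.25692787e-05]), 'tcp_pos': array([160.70320938, 525.68436967, 230.69564029]), 'orientation': array([[-9.56282398e-01,  2.92443904e-01, -7.33294416e-04],
       [ 2.92444647e-01,  9.56281569e-01, -1.30012639e-03],
       [ 3.21021898e-04, -1.45773601e-03, -9.99998886e-01]]), 'wrist_force': array([-0.35255117,  0.23230641, -0.3530178 ]), 'ft_torque': array([-0.01707412, -0.00801815,  0.02495094]), 'gripper_width': 85.18411949616443} 18.700000000000003
{'fov_y': 54.209111801683704, 'cx': 319.55691131196016, 'cy': 236.25426749981202, 'D': array([-0.05013906,  0.        ,  0.        ,  0.        ,  0.        ]), 'position': array([1132.34944471, -157.93361976,  861.16602935]), 'attitude': array([[ 0.35824
[... 228 characters left out ...]
33516,  0.        ,  0.        ,  0.        ,  0.        ]), 'position': array([ 327.90618963,   36.6594859 , 1528.21221832]), 'attitude': array([[ 1.18675399e-02, -9.82851891e-01,  1.84014458e-01],
       [-9.99927932e-01, -1.19987531e-02,  4.00443909e-04],
       [ 1.81436700e-03, -1.84005949e-01, -9.82923455e-01]])}
{'fov_y': 66.25939341935859, 'cx': 318.7364861306381, 'cy': 241.42575424644227, 'D': array([-0.06619964,  0.        ,  0.        ,  0.        ,  0.        ]), 'position': array([ 93.63006628, 547.95473208, 372.85448434]), 'attitude': array([[ 0.29294776,  0.91785437,  0.26781517],
       [ 0.95612767, -0.28086255, -0.08328334],
       [-0.00122272,  0.28046316, -0.95986401]])}
```

View pics/scene0.png

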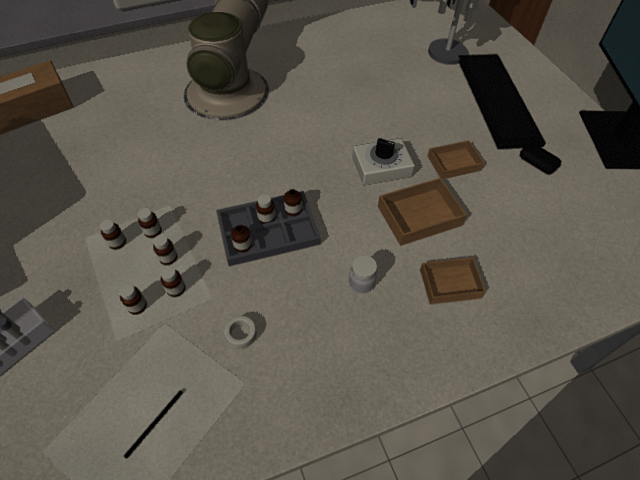

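View pics/top0.png

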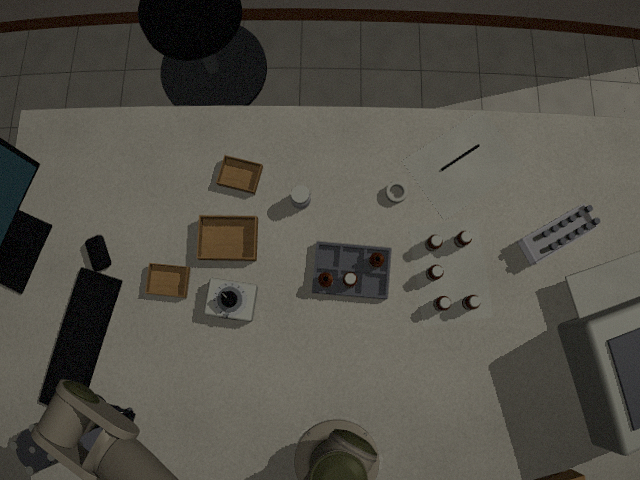

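View pics/wrist0.png

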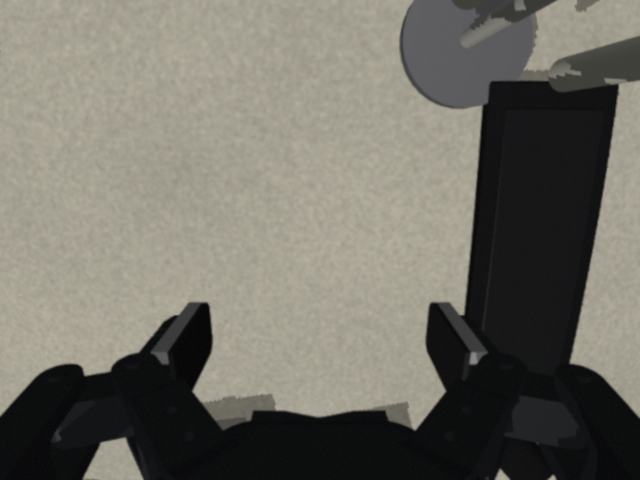

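The top view shows the tray at about (350,270) holding 3 bottles: uncapped at (376,259) and (326,279), capped at (349,280). There are 5 spares near (440,270). The largest box is at (228,238) and the counter at (230,300). Zooming in next.

```bash
python3 - <<'E'
import cv2
t=cv2.imread("pics/top0.png"); s=cv2.imread("pics/scene0.png")
cv2.imwrite("pics/t1.png",cv2.convertScaleAbs(cv2.resize(t[225:325,300:500],None,fx=4,fy=4,interpolation=2),alpha=1.6))
cv2.imwrite("pics/t2.png",cv2.convertScaleAbs(cv2.resize(t[200:330,140:320],None,fx=4,fy=4,interpolation=2),alpha=1.6))
cv2.imwrite("pics/s1.png",cv2.convertScaleAbs(cv2.resize(s[120:320,340:500],None,fx=3,fy=3,interpolation=2),alpha=1.6))
cv2.imwrite("pics/s2.png",cv2.convertScaleAbs(cv2.resize(s[170:350,80:340],None,fx=3,fy=3,interpolation=2),alpha=1.6))
E
```

```text
(no output)
```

View pics/t1.png

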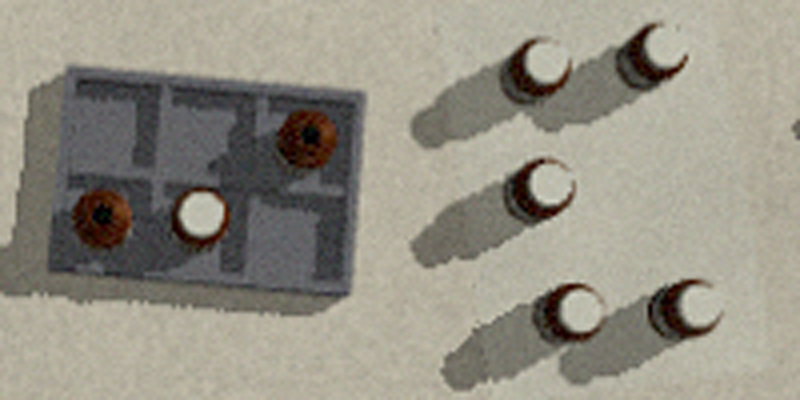

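View pics/t2.png

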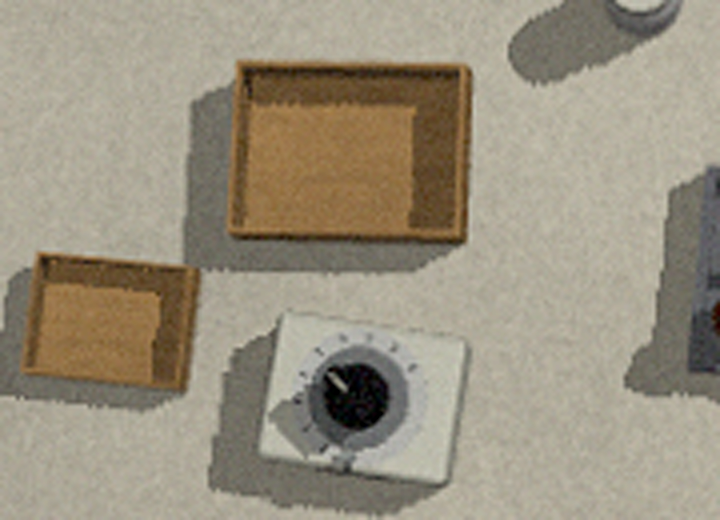

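View pics/s1.png

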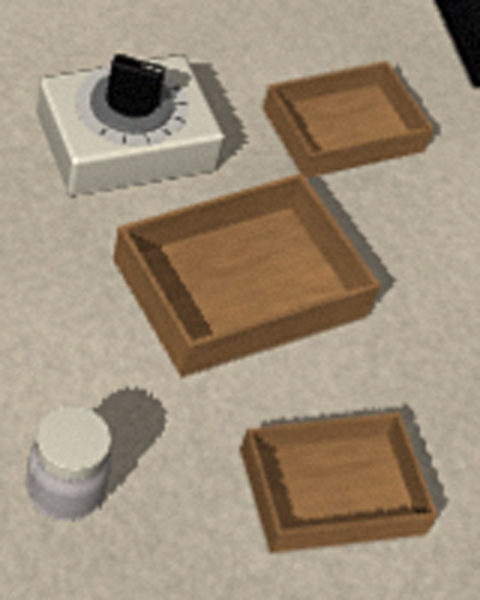

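View pics/s2.png

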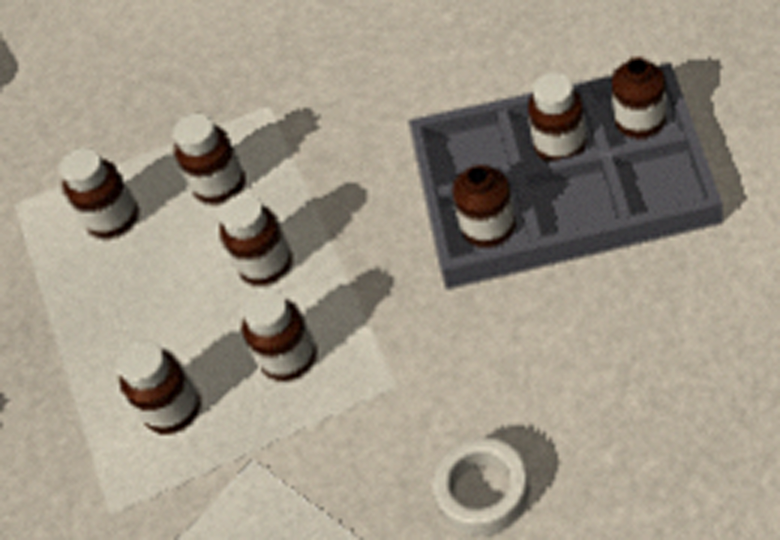

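```bash
cat > h.py <<'E'
import numpy as np, cv2
from workcell import env, read_camera, order
def K(c):
    f=c["pixels"].shape[0]/2/np.tan(np.radians(c["fov_y"])/2)
    return np.array([[f,0,c["cx"]],[0,f,c["cy"]],[0,0,1.]])
def cast(c,uv,z):
    uv=np.array(uv,float).reshape(-1,1,2)
    n=cv2.undistortPoints(uv,K(c),c["D"]).reshape(-1,2)
    d=np.c_[n,np.ones(len(n))]@c["attitude"].T; p=c["position"]
    return p+d*((z-p[2])/d[:,2])[:,None]
def proj(c,P):
    R=c["attitude"].T; r,_=cv2.Rodrigues(R)
    return cv2.projectPoints(np.array(P,float).reshape(-1,1,3),r,-R@c["position"],K(c),c["D"])[0].reshape(-1,2)
def blobs(m,amin=15,amax=1e9):
    n,l,s,c=cv2.connectedComponentsWithStats(m.astype(np.uint8))
    return [(c[i],s[i]) for i in range(1,n) if amin<=s[i][4]<=amax]
def caps(c,roi):
    # white caps: bright, unsaturated, ringed by amber
    p=c["pixels"].astype(int); x0,y0,x1,y1=roi
    mx=p.max(2); mn=p.min(2)
    return mx,mn
E
python3 - <<'E'
from h import *
c=read_camera("top"); p=c["pixels"].astype(int)
b,g,r=p[...,0],p[...,1],p[...,2]
print(p[280,349],p[259,376],p[260,420],p[243,435],p[300,480])
print(p[260:290:1,349].tolist())
E
```

```text
[108 119 116] [21 19 17] [103 111 113] [111 120 120] [109 117 118]
[[62, 59, 59], [62, 61, 63], [64, 63, 62], [64, 65, 62], [64, 61, 62], [59, 59, 57], [64, 64, 64], [68, 63, 65], [62, 62, 61], [65, 65, 64], [61, 61, 61], [34, 32, 38], [18, 25, 42], [90, 99, 102], [114, 122, 123], [108, 117, 116], [107, 115, 118], [107, 116, 117], [109, 119, 117], [108, 117, 120], [108, 119, 116], [105, 113, 117], [116, 123, 124], [89, 98, 96], [26, 37, 41], [15, 15, 36], [0, 10, 31], [28, 30, 37], [42, 39, 43], [58, 56, 56]]
```

```bash
cat >> h.py <<'E'
def unz(q,ox,oy,f): return (np.array(q,float)+.5)/f-.5+[ox,oy]
E
python3 - <<'E'
from h import *
np.set_printoptions(precision=1,suppress=True)
c=read_camera("top"); s=read_camera("scene")
cp=cast(c,unz([(548,63),(666,50),(550,187),(582,312),(700,307),(201,215)],300,225,4),68)
print("caps top\n",cp)
print("caps scene\n",cast(s,unz([(276,315),(150,364),(248,217),(196,133),(83,169),(555,92)],80,170,3),68))
print("spent top\n",cast(c,unz([(310,134),(101,214)],300,225,4),62), "\nscene",cast(s,unz([(480,177),(637,67)],80,170,3),62))
T=cast(c,unz([(68,66),(366,92),(352,297),(50,272)],300,225,4),26)
print("tray",T,T.mean(0),np.linalg.norm(np.diff(T,axis=0),axis=1))
Ts=cast(s,unz([(410,120),(446,287-20),(721,208),(670,64)],80,170,3),26)
print("tray scene",Ts,Ts.mean(0))
B=cast(c,unz([(237,61),(471,65),(466,242),(229,236)],140,200,4),40)
print("box",B,B.mean(0),np.linalg.norm(np.diff(B,axis=0),axis=1))
print("box scene",cast(s,unz([(118,232),(183,374-25),(378,292-10),(305,178)],340,120,3),40))
Q=cast(c,unz([(283,311),(470,340),(447,485),(262,458)],140,200,4),45)
print("counter",Q,Q.mean(0))
print("knob line", cast(c,unz([(328,369),(345,389)],140,200,4),89),"stub",cast(c,unz([(345,465)],140,200,4),47))
print("jar",cast(c,unz([(642,-16)],140,200,4),70),"tape",cast(c,[(397,191)],24))
E
```

```text
caps top
 [[ 590.3 -260.3   68. ]
 [ 600.1 -341.1   68. ]
 [ 507.  -259.7   68. ]
 [ 424.4 -279.6   68. ]
 [ 427.8 -359.1   68. ]
 [ 486.3  -28.4   68. ]]
caps scene
 [[ 599.8 -252.7   68. ]
 [ 607.7 -335.5   68. ]
 [ 515.9 -256.    68. ]
 [ 430.  -278.2   68. ]
 [ 434.1 -358.3   68. ]
 [ 483.8  -26.6   68. ]]
spent top
 [[ 541.7 -100.8   62. ]
 [ 486.9   37.2   62. ]] 
scene [[534.3 -97.7  62. ]
 [477.2  38.5  62. ]]
tray [[ 591.9   60.9   26. ]
 [ 576.3 -142.6   26. ]
 [ 436.5 -132.2   26. ]
 [ 451.2   71.    26. ]] [514.  -35.7  26. ] [204.2 140.2 203.7]
tray scene [[ 437.3 -130.4   26. ]
 [ 574.6 -138.1   26. ]
 [ 595.    60.7   26. ]
 [ 453.7   72.4   26. ]] [515.2 -33.8  26. ]
box [[658.7 386.1  40. ]
 [657.5 223.7  40. ]
 [535.4 223.   40. ]
 [537.1 385.1  40. ]] [597.2 304.5  40. ] [162.3 122.  162.1]
box scene [[542.3 225.   40. ]
 [657.5 222.4  40. ]
 [653.8 387.3  40. ]
 [543.3 387.6  40. ]]
counter [[486.2 344.5  45. ]
 [468.8 217.6  45. ]
 [372.4 230.   45. ]
 [387.6 354.6  45. ]] [428.8 286.7  45. ]
knob line [[444.2 304.2  89. ]
 [431.5 292.5  89. ]] stub [[384.1 298.2  47. ]]
jar [[708.  106.5  70. ]] tape [[ 736.9 -161.1   24. ]]
```

```bash
cat > go.py <<'E'
import sys; from h import *
# go.py x y z [yaw]: tool-axis shift (mm) to a TCP target, and yaw turn
s=env.read_state(); R=s["orientation"]; p=s["tcp_pos"]
a=[float(v) for v in sys.argv[1:]]
yaw=np.degrees(np.arctan2(R[1,0],R[0,0]))
if len(a)>3:
    t=-(a[3]-yaw); t=(t+180)%360-180
    print("turn tool z deg %.2f"%t)
    w=np.radians(a[3]); X=np.array([np.cos(w),np.sin(w),0]);Y=np.array([X[1],-X[0],0]);R2=np.c_[X,Y,[0,0,-1]]
    print("shift after turn (mm)",np.round(R2.T@(np.array(a[:3])-p),1))
print("shift now (mm)",np.round(R.T@(np.array(a[:3])-p),1),"yaw %.2f"%yaw,"t",s["t"],"q6 %.2f"%s["qpos"][5])
E
python3 go.py 486 36 180 130.8
```

```text
turn tool z deg 32.20
shift after turn (mm) [-583.3  -73.9   51.1]
shift now (mm) [-454.2 -373.3   51.3] yaw 163.00 t 0.3 q6 -0.22
```

Request:
{"op": "servo_tool", "data": {
  "increments": "0 0 0 8.05; 0 0 0 8.05; 0 0 0 8.05; 0 0 0 8.05; -0.0485 -0.006 0 0; -0.0485 -0.006 0 0; -0.0485 -0.006 0 0; -0.0485 -0.006 0 0; -0.0485 -0.006 0 0; -0.0485 -0.006 0 0",
  "claw": 0.06,
  "newtons": 40
}}

```text
t: 1.3
tcp_pos: [324.3, 280.4, 231.5]
orientation: [[-0.654, 0.757, 0.0], [0.757, 0.654, 0.0], [-0.0, 0.0, -1.0]]
wrist_force: [0.9, 1.1, 0.4]
gripper_width: 59.9
```

Request:
{"op": "servo_tool", "data": {
  "increments": "-0.0485 -0.006 0 0; -0.0485 -0.006 0 0; -0.0485 -0.006 0 0; -0.0485 -0.006 0.0 0; -0.0485 -0.006 0.02 0; -0.0485 -0.006 0.02 0; 0 0 0 0; 0 0 0 0; 0 0 0 0"
}}

```text
t: 2.2
tcp_pos: [483.4, 43.3, 193.9]
orientation: [[-0.654, 0.757, 0.0], [0.757, 0.654, 0.0], [-0.0, 0.0, -1.0]]
wrist_force: [0.2, 1.1, 1.2]
gripper_width: 60.0
```

```bash
python3 - <<'E'
from h import *
np.set_printoptions(precision=2,suppress=True)
c=read_camera("wrist"); cv2.imwrite("pics/w1.png",c["pixels"]); print(env.read_state()["tcp_pos"],c["position"])
c=read_camera("top"); cv2.imwrite("pics/top1.png",c["pixels"])
E
```

```text
[483.33  43.57 194.06] [437.75  98.6  335.93]
```

View pics/w1.png

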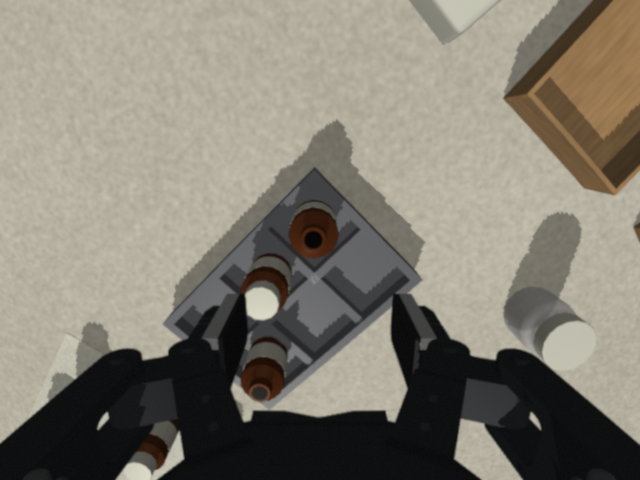

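Wrist view: spent A's neck is at (313,238), the full cap at (263,302), and spent B's neck at (261,391). Tray rim corners are at (315,168), (424,277) and (165,325).

```bash
python3 - <<'E'
from h import *
np.set_printoptions(precision=1,suppress=True)
c=read_camera("wrist"); p=c["pixels"].astype(int)
z=cv2.resize(c["pixels"][150:420,150:450],None,fx=2.5,fy=2.5,interpolation=2); cv2.imwrite("pics/w1z.png",cv2.convertScaleAbs(z,alpha=1.3))
print(cast(c,[(313,238),(261,391)],62),cast(c,[(263,302)],68)); print(cast(c,[(315,168),(424,277),(165,325),(268,409)],26))
# top-view mask of tray
E
```

```text
[[ 485.1   37.3   62. ]
 [ 542.5 -101.2   62. ]] [[488.5 -28.   68. ]]
[[ 453.2   76.3   26. ]
 [ 591.8   67.3   26. ]
 [ 440.5 -129.2   26. ]
 [ 575.6 -140.6   26. ]]
```

View pics/w1z.png

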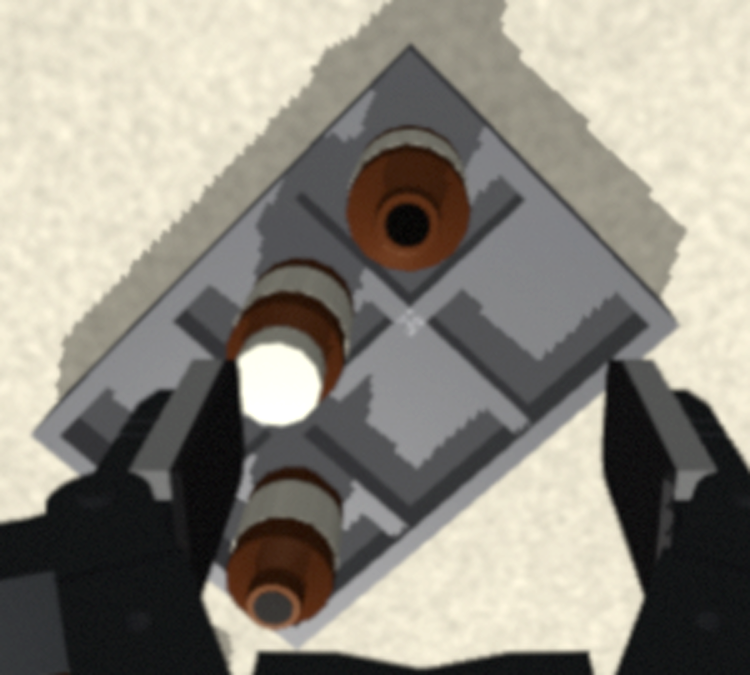

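```bash
python3 - <<'E'
from h import *
np.set_printoptions(precision=1,suppress=True)
c=read_camera("wrist");t=read_camera("top")
print("spent A,B wrist",cast(c,unz([(407,222),(274,607)],150,150,2.5),70),"full",cast(c,unz([(279,383)],150,150,2.5),76))
Q=cast(c,unz([(410,45),(677,325),(33,433),(297,645)],150,150,2.5),26)
print(Q,Q.mean(0))
print("spent B,A top",cast(t,unz([(310,134),(101,214)],300,225,4),70),"full",cast(t,unz([(201,215)],300,225,4),76))
E
python3 go.py 484 36 33 130.8
```

```text
spent A,B wrist [[483.8  38.5  70. ]
 [539.3 -97.7  70. ]] full [[486.5 -25.7  76. ]]
[[ 452.3   75.7   26. ]
 [ 591.3   63.3   26. ]
 [ 437.7 -128.7   26. ]
 [ 575.  -139.    26. ]] [514.1 -32.2  26. ]
spent B,A top [[ 540.5 -100.    70. ]
 [ 486.    37.2   70. ]] full [[485.5 -28.   76. ]]
turn tool z deg 0.07
shift after turn (mm) [ -5.9  -4.4 160.9]
shift now (mm) [ -5.8  -4.5 160.9] yaw 130.87 t 2.45 q6 -0.87
```

```bash
python3 go.py 484.5 37.8 33
```

```text
shift now (mm) [ -4.8  -3.  160.9] yaw 130.87 t 2.45 q6 -0.87
```

Request:
{"op": "servo_tool", "data": {
  "increments": "-0.005 -0.003 0 0; 0 0 0.04 0; 0 0 0.04 0; 0 0 0.03 0; 0 0 0.025 0; 0 0 0.016 0; 0 0 0.01 0; 0 0 0 0"
}}

```text
t: 3.25
tcp_pos: [484.4, 36.8, 31.7]
orientation: [[-0.653, 0.757, -0.002], [0.757, 0.653, 0.0], [0.001, -0.001, -1.0]]
wrist_force: [0.0, 0.4, 1.2]
gripper_width: 59.9
```

Request:
{"op": "servo_tool", "data": {
  "increments": "0 0 0 0; 0 0 0 0; 0 0 0 0; 0 0 0 0; 0 0 0 0",
  "claw": 0.03,
  "newtons": 40
}}

```text
t: 3.75
tcp_pos: [485.3, 36.7, 33.5]
orientation: [[-0.653, 0.757, 0.002], [0.757, 0.653, -0.0], [-0.002, 0.001, -1.0]]
wrist_force: [-0.3, -0.7, 6.6]
gripper_width: 38.5
```

Request:
{"op": "servo_tool", "data": {
  "increments": "0 0 -0.02 0; 0 0 -0.04 0; 0 0 -0.05 0; 0 0 0 0; 0 0 0 0"
}}

```text
t: 4.25
tcp_pos: [484.8, 36.9, 143.3]
orientation: [[-0.653, 0.757, 0.002], [0.757, 0.653, -0.0], [-0.002, 0.002, -1.0]]
wrist_force: [-0.3, 0.3, -1.7]
gripper_width: 39.2
```

```bash
python3 go.py 598 341 33
```

```text
shift now (mm) [156.5 284.2 110.4] yaw 130.80 t 4.25 q6 -0.88
```

Request:
{"op": "servo_tool", "data": {
  "increments": "0.01 0.018 0 0; 0.0195 0.0355 0 0; 0.0195 0.0355 0 0; 0.0195 0.0355 0 0; 0.0195 0.0355 0 0; 0.0195 0.0355 0 0; 0.0195 0.0355 0 0; 0.0195 0.0355 0 0; 0.0095 0.0175 0 0; 0 0 0 0"
}}

```text
t: 5.25
tcp_pos: [597.2, 342.6, 139.4]
orientation: [[-0.655, 0.755, -0.003], [0.755, 0.655, -0.001], [0.002, -0.003, -1.0]]
wrist_force: [-0.6, -1.1, -0.6]
gripper_width: 38.6
```

Request:
{"op": "servo_tool", "data": {
  "increments": "0 0 0.02 0; 0 0 0.03 0; 0 0 0.03 0; 0 0 0.02 0; 0 0 0.01 0; 0 0 0 0; 0 0 0 0"
}}

```text
t: 5.95
tcp_pos: [597.9, 340.1, 32.7]
orientation: [[-0.653, 0.757, 0.0], [0.757, 0.653, 0.0], [-0.0, 0.0, -1.0]]
wrist_force: [-0.2, -0.2, -0.3]
gripper_width: 39.0
```

Request:
{"op": "servo_tool", "data": {
  "increments": "0 0 0 0; 0 0 0 0; 0 0 0 0; 0 0 -0.02 0; 0 0 -0.04 0; 0 0 -0.05 0; 0 0 0 0",
  "claw": 0.06
}}

```text
t: 6.65
tcp_pos: [600.3, 341.6, 150.5]
orientation: [[-0.654, 0.757, 0.013], [0.757, 0.654, 0.005], [-0.005, 0.013, -1.0]]
wrist_force: [0.5, 0.2, 0.5]
gripper_width: 60.2
```

```bash
python3 go.py 540 -99 33; python3 - <<'E'
from h import *
c=read_camera("wrist"); cv2.imwrite("pics/w2.png",c["pixels"])
E
```

```text
shift now (mm) [-293.5 -335.1  114.7] yaw 130.81 t 6.65 q6 -0.37
```

View pics/w2.png

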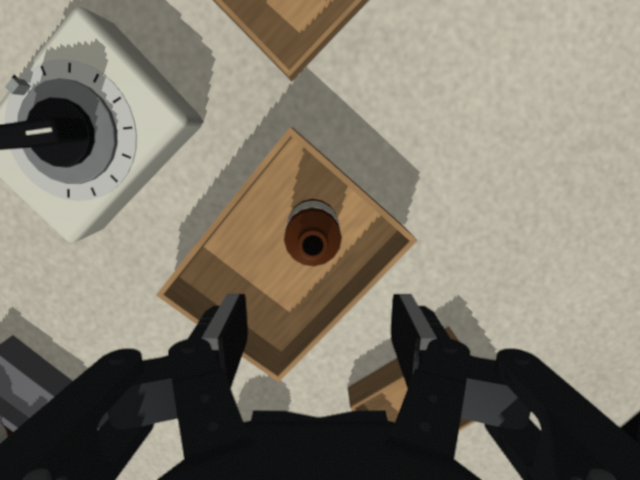

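Bottle A is standing in the box, neck at (313,243). Next is spent B.

Request:
{"op": "servo_tool", "data": {
  "increments": "-0.0135 -0.0165 0 0; -0.0293 -0.0335 0 0; -0.0293 -0.0335 0 0; -0.0293 -0.0335 0 0; -0.0293 -0.0335 0 0; -0.0293 -0.0335 0 0; -0.0293 -0.0335 0 0; -0.0293 -0.0335 0 0; -0.0293 -0.0335 0 0; -0.0293 -0.0335 0 0"
}}

```text
t: 7.7
tcp_pos: [537.2, -78.7, 141.7]
orientation: [[-0.653, 0.757, -0.001], [0.757, 0.653, 0.0], [0.001, -0.001, -1.0]]
wrist_force: [0.3, -0.9, 0.4]
gripper_width: 60.2
```

Request:
{"op": "servo_tool", "data": {
  "increments": "-0.0155 -0.017 0 0; 0 0 0 0; 0 0 0 0; 0 0 0 0"
}}

```text
t: 8.1
tcp_pos: [535.3, -98.8, 142.1]
orientation: [[-0.654, 0.756, -0.001], [0.756, 0.654, 0.001], [0.001, -0.0, -1.0]]
wrist_force: [-1.3, 0.3, 1.4]
gripper_width: 59.7
```

```bash
python3 go.py 540 -99 33; python3 - <<'E'
from h import *
c=read_camera("wrist"); cv2.imwrite("pics/w3.png",c["pixels"])
E
```

```text
shift now (mm) [ -3.3   3.5 109.1] yaw 130.86 t 8.1 q6 -1.11
```

View pics/w3.png

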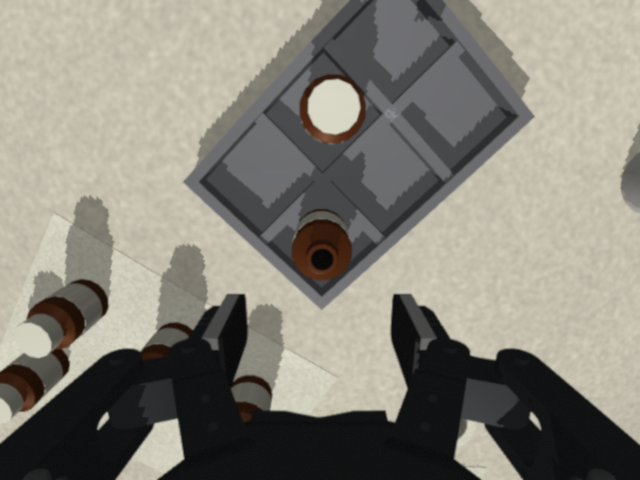

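```bash
python3 - <<'E'
from h import *
c=read_camera("wrist")
np.set_printoptions(precision=1,suppress=True)
print(cast(c,[(321,258)],70),cast(c,[(332,107)],76),cast(c,[(186,181),(321,307),(534,116)],26))
E
```

```text
[[538.7 -98.1  70. ]] [[485.7 -28.   76. ]] [[ 439.2 -128.4   26. ]
 [ 575.  -139.5   26. ]
 [ 592.1   63.6   26. ]]
```

Request:
{"op": "servo_tool", "data": {
  "increments": "-0.003 0.003 0 0; 0 0 0.03 0; 0 0 0.03 0; 0 0 0.03 0; 0 0 0.015 0; 0 0 0.005 0; 0 0 0 0"
}}

```text
t: 8.9
tcp_pos: [539.8, -100.0, 32.2]
orientation: [[-0.654, 0.757, -0.001], [0.757, 0.654, 0.0], [0.001, -0.0, -1.0]]
wrist_force: [0.6, 0.7, 0.3]
gripper_width: 59.7
```

Request:
{"op": "servo_tool", "data": {
  "increments": "0 0 0 0; 0 0 0 0; 0 0 0 0; 0 0 0 0; 0 0 0 0; 0 0 -0.02 0; 0 0 -0.04 0; 0 0 -0.05 0; 0 0 0 0; 0 0 0 0",
  "claw": 0.03
}}

```text
t: 9.9
tcp_pos: [539.7, -100.3, 143.3]
orientation: [[-0.653, 0.757, 0.002], [0.757, 0.653, -0.001], [-0.002, 0.001, -1.0]]
wrist_force: [-0.6, 0.1, -1.4]
gripper_width: 38.8
```

```bash
python3 go.py 598 268 33
```

```text
shift now (mm) [241.  284.6 110.1] yaw 130.79 t 9.9 q6 -1.11
```

Request:
{"op": "servo_tool", "data": {
  "increments": "0.013 0.015 0 0; 0.0265 0.0315 0 0; 0.0265 0.0315 0 0; 0.0265 0.0315 0 0; 0.0265 0.0315 0 0; 0.0265 0.0315 0 0; 0.0265 0.0315 0 0; 0.0265 0.0315 0 0; 0.0265 0.0315 0 0; 0.016 0.0175 0 0"
}}

```text
t: 10.9
tcp_pos: [596.7, 270.8, 140.1]
orientation: [[-0.655, 0.756, -0.003], [0.756, 0.655, -0.0], [0.002, -0.003, -1.0]]
wrist_force: [-0.4, -0.7, -1.4]
gripper_width: 38.8
```

Request:
{"op": "servo_tool", "data": {
  "increments": "0 0 0 0; 0 0 0 0; 0 0 0.02 0; 0 0 0.03 0; 0 0 0.03 0; 0 0 0.02 0; 0 0 0.01 0; 0 0 0 0; 0 0 0 0"
}}

```text
t: 11.8
tcp_pos: [598.0, 267.5, 33.0]
orientation: [[-0.653, 0.758, 0.001], [0.758, 0.653, 0.0], [-0.0, 0.001, -1.0]]
wrist_force: [0.5, -0.1, -0.5]
gripper_width: 38.6
```

Request:
{"op": "servo_tool", "data": {
  "increments": "0 0 0 0; 0 0 0 0; 0 0 0 0; 0 0 -0.02 0; 0 0 -0.04 0; 0 0 -0.05 0; 0 0 0 0; 0 0 0 0",
  "claw": 0.06
}}

```text
t: 12.6
tcp_pos: [597.8, 268.2, 143.7]
orientation: [[-0.653, 0.757, 0.003], [0.757, 0.653, 0.001], [-0.001, 0.002, -1.0]]
wrist_force: [-0.1, 0.0, -0.9]
gripper_width: 59.7
```

```bash
python3 - <<'E'
from h import *
c=read_camera("wrist"); t=read_camera("top")
z=cv2.resize(t["pixels"][225:325,300:500],None,fx=3.2,fy=3.2,interpolation=2)
cv2.imwrite("pics/w4.png",np.vstack([cv2.resize(c["pixels"],(360,270)),]))
cv2.imwrite("pics/t4.png",cv2.convertScaleAbs(z,alpha=1.5))
E
```

```text
(no output)
```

View pics/w4.png

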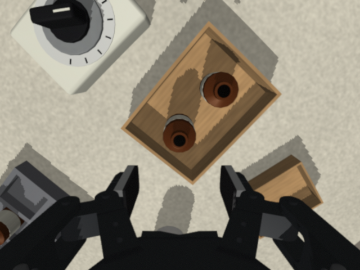

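View pics/t4.png

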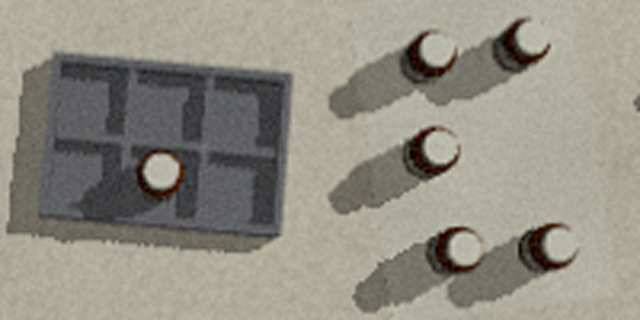

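Both spent bottles stand in the box and the five spares are still where they were. Moving over to them.

Request:
{"op": "servo_tool", "data": {
  "increments": "-0.016 -0.014 0 0; -0.033 -0.029 0 0; -0.033 -0.029 0 0; -0.033 -0.029 0 0; -0.033 -0.029 0 0; -0.033 -0.029 0 0; -0.033 -0.029 0 0; -0.033 -0.029 0 0; -0.033 -0.029 0 0; -0.033 -0.029 0 0"
}}

```text
t: 13.7
tcp_pos: [593.1, -150.1, 140.9]
orientation: [[-0.653, 0.757, -0.003], [0.757, 0.653, 0.001], [0.003, -0.001, -1.0]]
wrist_force: [0.8, 0.1, 0.5]
gripper_width: 60.1
```

Request:
{"op": "servo_tool", "data": {
  "increments": "-0.033 -0.029 0 0; -0.033 -0.029 0 0; -0.016 -0.0135 0 0; 0 0 0 0; 0 0 0 0; 0 0 0 0"
}}

```text
t: 14.3
tcp_pos: [593.4, -255.6, 142.1]
orientation: [[-0.655, 0.756, -0.001], [0.756, 0.655, 0.001], [0.001, -0.0, -1.0]]
wrist_force: [-0.3, -0.4, -0.2]
gripper_width: 60.0
```

```bash
python3 - <<'E'
from h import *
c=read_camera("wrist"); cv2.imwrite("pics/w5.png",c["pixels"])
E
python3 go.py 594 -257 24
```

```text
shift now (mm) [ -1.5  -0.5 118.3] yaw 130.90 t 14.35 q6 -1.30
```

View pics/w5.png

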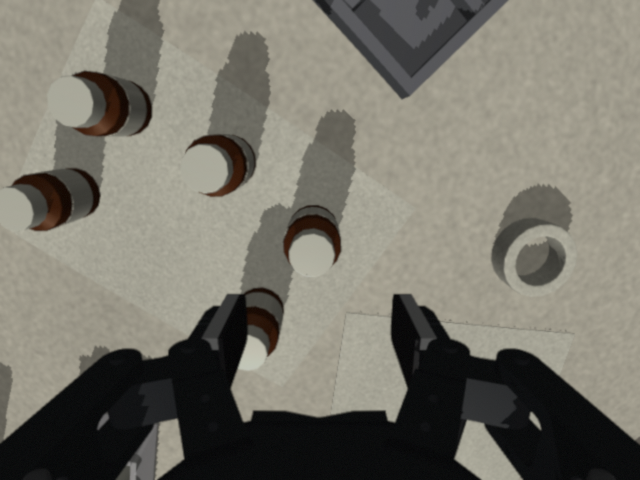

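```bash
python3 - <<'E'
from h import *
c=read_camera("wrist")
np.set_printoptions(precision=1,suppress=True)
print(cast(c,[(312,255),(251,350),(206,169),(77,102),(13,208)],68))
E
python3 go.py 594 -257 24
```

```text
[[ 591.8 -257.7   68. ]
 [ 604.6 -336.2   68. ]
 [ 510.5 -258.1   68. ]
 [ 429.9 -276.1   68. ]
 [ 429.5 -357.6   68. ]]
shift now (mm) [ -1.2  -0.4 118.5] yaw 130.90 t 14.4 q6 -1.30
```

Request:
{"op": "servo_tool", "data": {
  "increments": "-0.001 -0.002 0.03 0; 0 0 0.04 0; 0 0 0.03 0; 0 0 0.012 0; 0 0 0.005 0; 0 0 0 0"
}}

```text
t: 15.0
tcp_pos: [592.9, -259.3, 26.2]
orientation: [[-0.654, 0.757, 0.001], [0.757, 0.654, -0.001], [-0.001, 0.0, -1.0]]
wrist_force: [-0.4, 0.3, 0.5]
gripper_width: 59.8
```

Request:
{"op": "servo_tool", "data": {
  "increments": "0 0 0 0; 0 0 0 0; 0 0 0 0; 0 0 0 0; 0 0 0 0; 0 0 -0.02 0; 0 0 -0.04 0; 0 0 -0.05 0; 0 0 0 0; 0 0 0 0",
  "claw": 0.03
}}

```text
t: 16.0
tcp_pos: [592.7, -259.6, 136.9]
orientation: [[-0.653, 0.757, 0.002], [0.757, 0.653, -0.002], [-0.003, 0.001, -1.0]]
wrist_force: [0.2, 0.6, -1.6]
gripper_width: 38.6
```

```bash
python3 go.py 552 29.4 34
```

```text
shift now (mm) [245.6 157.9 102.3] yaw 130.79 t 16.0 q6 -1.31
```

Request:
{"op": "servo_tool", "data": {
  "increments": "0.0145 0.0095 0 0; 0.031 0.02 0 0; 0.031 0.02 0 0; 0.031 0.02 0 0; 0.031 0.02 0 0; 0.031 0.02 0 0; 0.031 0.02 0 0; 0.031 0.02 0 0; 0.014 0.0085 0 0; 0 0 0 0"
}}

```text
t: 17.0
tcp_pos: [550.5, 32.0, 134.6]
orientation: [[-0.656, 0.755, -0.002], [0.755, 0.656, 0.001], [0.002, -0.001, -1.0]]
wrist_force: [0.3, -0.6, 0.1]
gripper_width: 38.9
```

Request:
{"op": "servo_tool", "data": {
  "increments": "0 0 0 0; 0 0 0.02 0; 0 0 0.03 0; 0 0 0.03 0; 0 0 0.014 0; 0 0 0.006 0; 0 0 0 0; 0 0 0 0"
}}

```text
t: 17.8
tcp_pos: [552.1, 28.6, 35.7]
orientation: [[-0.652, 0.758, 0.001], [0.758, 0.652, -0.0], [-0.001, 0.0, -1.0]]
wrist_force: [1.4, 0.1, -1.5]
gripper_width: 38.9
```

Request:
{"op": "servo_tool", "data": {
  "increments": "0 0 0.001 0; 0 0 0 0; 0 0 0 0; 0 0 0 0; 0 0 -0.02 0; 0 0 -0.04 0; 0 0 -0.048 0; 0 0 0 0; 0 0 0 0",
  "claw": 0.06
}}

```text
t: 18.7
tcp_pos: [551.9, 29.7, 143.3]
orientation: [[-0.653, 0.757, 0.002], [0.757, 0.653, -0.0], [-0.002, 0.001, -1.0]]
wrist_force: [0.2, -0.1, -0.4]
gripper_width: 60.3
```

```bash
python3 - <<'E'
from h import *
c=read_camera("wrist"); cv2.imwrite("pics/w6.png",cv2.resize(c["pixels"],(400,300)))
c=read_camera("top"); cv2.imwrite("pics/t6.png",cv2.resize(c["pixels"][225:325,300:500],None,fx=3,fy=3))
E
python3 go.py 604 -337 142
```

```text
shift now (mm) [-312.2 -199.6   -0.8] yaw 130.80 t 18.8 q6 -0.87
```

View pics/w6.png

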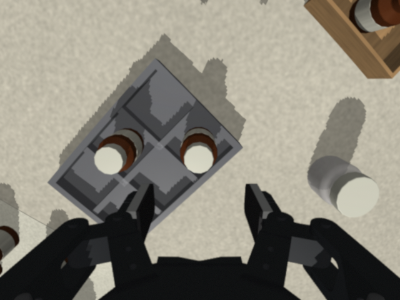

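View pics/t6.png

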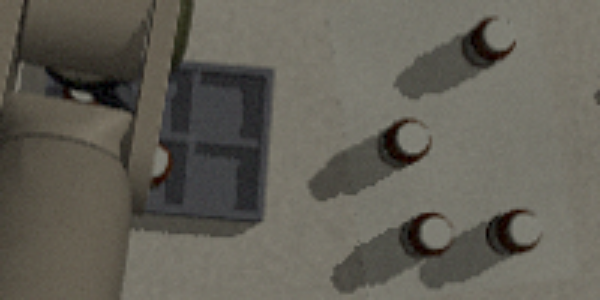

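The spare stands in pocket 5 and the others haven't moved. Next, S1.

Request:
{"op": "servo_tool", "data": {
  "increments": "-0.016 -0.01 0 0; -0.035 -0.0225 0 0; -0.035 -0.0225 0 0; -0.035 -0.0225 0 0; -0.035 -0.0225 0 0; -0.035 -0.0225 0 0; -0.035 -0.0225 0 0; -0.035 -0.0225 0 0; -0.035 -0.0225 0 0; -0.016 -0.0095 0 0"
}}

```text
t: 19.8
tcp_pos: [603.7, -340.2, 140.0]
orientation: [[-0.651, 0.759, -0.002], [0.759, 0.651, 0.001], [0.003, -0.001, -1.0]]
wrist_force: [0.3, 0.6, 0.4]
gripper_width: 60.4
```

Request:
{"op": "servo_tool", "data": {
  "increments": "0 0 0 0; 0 0 0 0; 0 0 0 0"
}}

```text
t: 20.1
tcp_pos: [604.4, -335.5, 141.9]
orientation: [[-0.654, 0.756, -0.001], [0.756, 0.654, 0.001], [0.002, -0.0, -1.0]]
wrist_force: [0.4, 0.0, -0.4]
gripper_width: 59.9
```

```bash
python3 - <<'E'
from h import *
c=read_camera("wrist"); cv2.imwrite("pics/w7.png",c["pixels"])
E
python3 go.py 604 -337 25
```

```text
shift now (mm) [ -0.9  -1.4 117.3] yaw 130.87 t 20.15 q6 -1.39
```

View pics/w7.png

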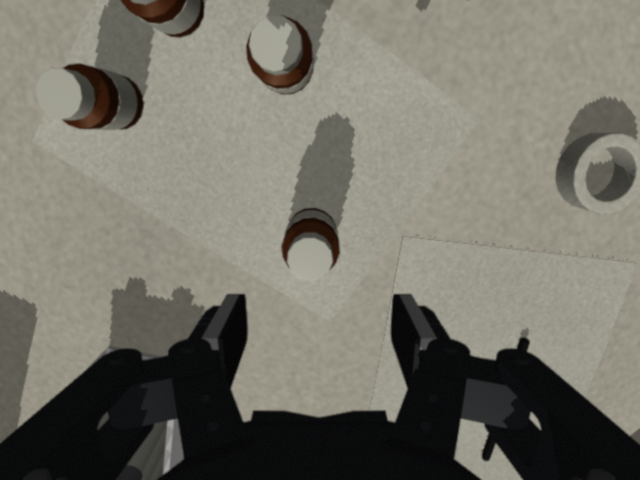

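```bash
python3 - <<'E'
from h import *
c=read_camera("wrist")
np.set_printoptions(precision=1,suppress=True)
print(cast(c,[(310,258),(275,44),(67,95)],68))
E
python3 go.py 603 -338.5 25
```

```text
[[ 603.2 -339.7   68. ]
 [ 509.8 -259.6   68. ]
 [ 434.1 -356.3   68. ]]
shift now (mm) [ -1.2  -3.1 117.5] yaw 130.87 t 20.2 q6 -1.39
```

Request:
{"op": "servo_tool", "data": {
  "increments": "-0.0015 -0.003 0.03 0; 0 0 0.04 0; 0 0 0.03 0; 0 0 0.012 0; 0 0 0.005 0; 0 0 0 0"
}}

```text
t: 20.8
tcp_pos: [603.6, -340.0, 26.3]
orientation: [[-0.654, 0.757, 0.001], [0.757, 0.654, -0.001], [-0.001, 0.0, -1.0]]
wrist_force: [0.1, -0.1, 1.6]
gripper_width: 60.1
```

Request:
{"op": "servo_tool", "data": {
  "increments": "0 0 0 0; 0 0 0 0; 0 0 0 0; 0 0 0 0; 0 0 0 0; 0 0 -0.02 0; 0 0 -0.04 0; 0 0 -0.05 0; 0 0 0 0; 0 0 0 0",
  "claw": 0.03
}}

```text
t: 21.8
tcp_pos: [603.4, -340.1, 136.9]
orientation: [[-0.653, 0.757, 0.002], [0.757, 0.653, -0.002], [-0.003, 0.001, -1.0]]
wrist_force: [-0.1, -0.3, -1.2]
gripper_width: 38.6
```

```bash
python3 go.py 547.2 -36.4 35
```

```text
shift now (mm) [266.9 155.8 101.3] yaw 130.79 t 21.8 q6 -1.40
```

Request:
{"op": "servo_tool", "data": {
  "increments": "0.0165 0.0095 0 0; 0.0335 0.0195 0 0; 0.0335 0.0195 0 0; 0.0335 0.0195 0 0; 0.0335 0.0195 0 0; 0.0335 0.0195 0 0; 0.0335 0.0195 0 0; 0.0335 0.0195 0 0; 0.016 0.01 0 0; 0 0 0 0"
}}

```text
t: 22.8
tcp_pos: [545.6, -33.5, 134.3]
orientation: [[-0.656, 0.755, -0.003], [0.755, 0.656, 0.001], [0.003, -0.001, -1.0]]
wrist_force: [-0.2, -0.8, -1.8]
gripper_width: 38.3
```

Request:
{"op": "servo_tool", "data": {
  "increments": "0 0 0 0; 0 0 0.02 0; 0 0 0.03 0; 0 0 0.03 0; 0 0 0.014 0; 0 0 0.007 0; 0 0 0 0; 0 0 0 0"
}}

```text
t: 23.6
tcp_pos: [547.1, -37.1, 34.3]
orientation: [[-0.652, 0.758, 0.0], [0.758, 0.652, -0.0], [-0.0, -0.0, -1.0]]
wrist_force: [-0.5, 0.9, -0.4]
gripper_width: 38.7
```

Request:
{"op": "servo_tool", "data": {
  "increments": "0 0 0 0; 0 0 0 0; 0 0 0 0; 0 0 0 0; 0 0 -0.02 0; 0 0 -0.04 0; 0 0 -0.048 0; 0 0 0 0; 0 0 0 0",
  "claw": 0.06
}}

```text
t: 24.5
tcp_pos: [547.0, -35.9, 143.1]
orientation: [[-0.653, 0.757, 0.002], [0.757, 0.653, -0.001], [-0.002, 0.001, -1.0]]
wrist_force: [-0.9, -0.3, -1.3]
gripper_width: 60.1
```

```bash
python3 - <<'E'
from h import *
c=read_camera("wrist"); cv2.imwrite("pics/w8.png",cv2.resize(c["pixels"],(400,300)))
c=read_camera("top"); cv2.imwrite("pics/t8.png",cv2.resize(c["pixels"][225:325,300:500],None,fx=3,fy=3))
E
python3 go.py 510 -259 142
```

```text
shift now (mm) [-145.4 -173.3   -0.8] yaw 130.80 t 24.6 q6 -0.99
```

View pics/w8.png

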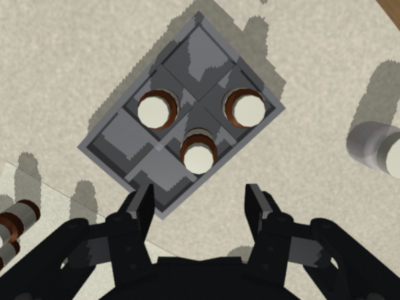

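View pics/t8.png

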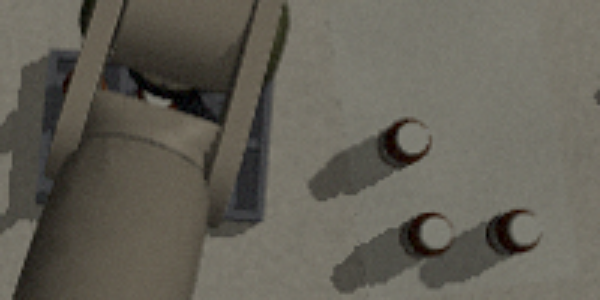

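Request:
{"op": "servo_tool", "data": {
  "increments": "-0.0145 -0.0175 0 0; -0.029 -0.0345 0 0; -0.029 -0.0345 0 0; -0.029 -0.0345 0 0; -0.029 -0.0345 0 0; -0.0145 -0.0175 0 0; 0 0 0 0; 0 0 0 0; 0 0 0 0; 0 0 0 0"
}}

```text
t: 25.6
tcp_pos: [510.8, -257.5, 142.2]
orientation: [[-0.655, 0.756, -0.0], [0.756, 0.655, 0.001], [0.001, 0.0, -1.0]]
wrist_force: [-0.2, -0.4, 0.7]
gripper_width: 60.1
```

```bash
python3 - <<'E'
from h import *
c=read_camera("wrist"); cv2.imwrite("pics/w9.png",c["pixels"])
E
python3 go.py 510 -259 25
```

```text
shift now (mm) [ -0.5  -1.5 117.3] yaw 130.88 t 25.65 q6 -1.39
```

View pics/w9.png

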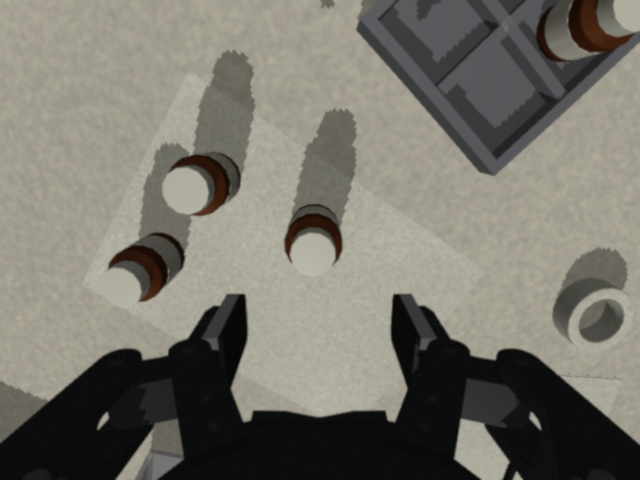

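```bash
python3 - <<'E'
from h import *
c=read_camera("wrist")
np.set_printoptions(precision=1,suppress=True)
print(cast(c,[(313,253),(188,190),(122,284)],68))
E
```

```text
[[ 508.8 -258.3   68. ]
 [ 426.9 -277.1   68. ]
 [ 428.9 -355.6   68. ]]
```

Request:
{"op": "servo_tool", "data": {
  "increments": "-0.0005 -0.0015 0.03 0; 0 0 0.04 0; 0 0 0.03 0; 0 0 0.012 0; 0 0 0.005 0; 0 0 0 0"
}}

```text
t: 26.3
tcp_pos: [510.2, -260.2, 26.0]
orientation: [[-0.654, 0.757, 0.001], [0.757, 0.654, -0.001], [-0.001, 0.0, -1.0]]
wrist_force: [-0.3, -0.0, -0.4]
gripper_width: 60.2
```

Request:
{"op": "servo_tool", "data": {
  "increments": "0 0 0 0; 0 0 0 0; 0 0 0 0; 0 0 0 0; 0 0 0 0; 0 0 -0.02 0; 0 0 -0.04 0; 0 0 -0.05 0; 0 0 0 0; 0 0 0 0",
  "claw": 0.03
}}

```text
t: 27.3
tcp_pos: [510.0, -260.2, 136.7]
orientation: [[-0.653, 0.757, 0.002], [0.757, 0.653, -0.002], [-0.003, 0.0, -1.0]]
wrist_force: [-0.1, -0.0, -1.8]
gripper_width: 38.6
```

```bash
python3 go.py 486.2 34.2 35
```

```text
shift now (mm) [238.6 174.3 101.1] yaw 130.80 t 27.3 q6 -1.39
```

Request:
{"op": "servo_tool", "data": {
  "increments": "0.0145 0.0105 0 0; 0.03 0.022 0 0; 0.03 0.022 0 0; 0.03 0.022 0 0; 0.03 0.022 0 0; 0.03 0.022 0 0; 0.03 0.022 0 0; 0.03 0.022 0 0; 0.014 0.01 0 0; 0 0 0 0"
}}

```text
t: 28.3
tcp_pos: [484.4, 37.2, 134.3]
orientation: [[-0.656, 0.755, -0.003], [0.755, 0.656, 0.001], [0.003, -0.002, -1.0]]
wrist_force: [0.3, -0.3, -1.0]
gripper_width: 38.8
```

Request:
{"op": "servo_tool", "data": {
  "increments": "0 0 0 0; 0 0 0.02 0; 0 0 0.03 0; 0 0 0.03 0; 0 0 0.014 0; 0 0 0.007 0; 0 0 0 0; 0 0 0 0"
}}

```text
t: 29.1
tcp_pos: [486.2, 33.8, 34.5]
orientation: [[-0.652, 0.758, 0.0], [0.758, 0.652, -0.0], [-0.0, 0.0, -1.0]]
wrist_force: [0.3, 0.6, -1.9]
gripper_width: 38.7
```

Request:
{"op": "servo_tool", "data": {
  "increments": "0 0 0 0; 0 0 0 0; 0 0 0 0; 0 0 0 0; 0 0 -0.02 0; 0 0 -0.04 0; 0 0 -0.048 0; 0 0 0 0; 0 0 0 0",
  "claw": 0.06
}}

```text
t: 30.0
tcp_pos: [486.2, 34.5, 143.0]
orientation: [[-0.653, 0.757, 0.002], [0.757, 0.653, -0.0], [-0.002, 0.001, -1.0]]
wrist_force: [-1.3, 0.2, -0.1]
gripper_width: 60.2
```

```bash
python3 - <<'E'
from h import *
c=read_camera("wrist"); cv2.imwrite("pics/w10.png",cv2.resize(c["pixels"],(400,300)))
c=read_camera("scene"); cv2.imwrite("pics/s10.png",c["pixels"][150:350,60:380])
E
python3 go.py 428 -356 142
```

```text
shift now (mm) [-258.2 -298.7   -0.6] yaw 130.80 t 30.1 q6 -0.88
```

View pics/w10.png

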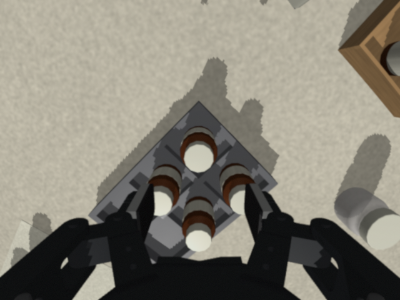

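View pics/s10.png

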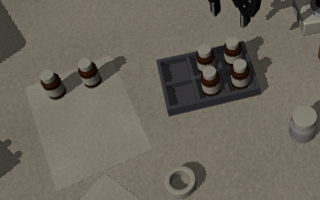

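Request:
{"op": "servo_tool", "data": {
  "increments": "-0.0135 -0.0155 0 0; -0.029 -0.0335 0 0; -0.029 -0.0335 0 0; -0.029 -0.0335 0 0; -0.029 -0.0335 0 0; -0.029 -0.0335 0 0; -0.029 -0.0335 0 0; -0.029 -0.0335 0 0; -0.029 -0.0335 0 0; -0.0125 -0.015 0 0"
}}

```text
t: 31.1
tcp_pos: [427.5, -358.8, 140.6]
orientation: [[-0.651, 0.759, -0.002], [0.759, 0.651, 0.002], [0.002, -0.0, -1.0]]
wrist_force: [0.3, -0.2, -0.3]
gripper_width: 60.2
```

Request:
{"op": "servo_tool", "data": {
  "increments": "0 0 0 0; 0 0 0 0; 0 0 0 0; 0 0 0 0"
}}

```text
t: 31.5
tcp_pos: [429.1, -354.4, 142.5]
orientation: [[-0.655, 0.756, -0.0], [0.756, 0.655, 0.0], [0.0, 0.0, -1.0]]
wrist_force: [-0.6, -0.5, -0.5]
gripper_width: 60.0
```

```bash
python3 - <<'E'
from h import *
c=read_camera("wrist"); cv2.imwrite("pics/w11.png",c["pixels"])
E
python3 go.py 428.9 -356.5 25
```

```text
shift now (mm) [ -1.3  -1.3 117.6] yaw 130.88 t 31.55 q6 -1.62
```

View pics/w11.png

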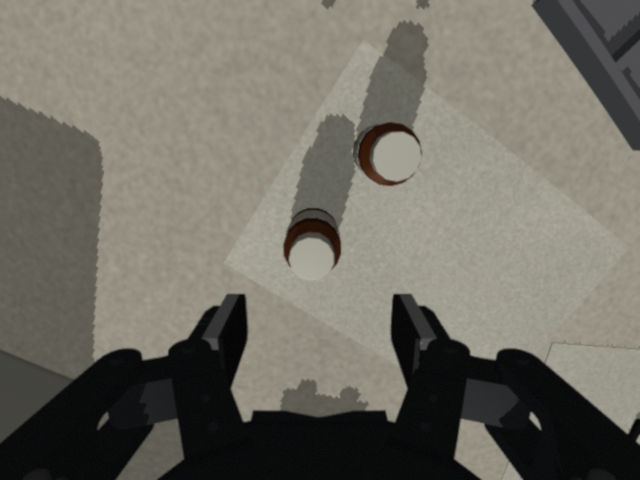

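Request:
{"op": "servo_tool", "data": {
  "increments": "-0.0015 -0.002 0.03 0; 0 0 0.04 0; 0 0 0.03 0; 0 0 0.012 0; 0 0 0.005 0; 0 0 0 0"
}}

```text
t: 32.15
tcp_pos: [428.5, -358.4, 26.0]
orientation: [[-0.654, 0.757, 0.001], [0.757, 0.654, -0.001], [-0.001, -0.0, -1.0]]
wrist_force: [0.0, 0.2, 0.0]
gripper_width: 59.6
```

Request:
{"op": "servo_tool", "data": {
  "increments": "0 0 0 0; 0 0 0 0; 0 0 0 0; 0 0 0 0; 0 0 0 0; 0 0 -0.02 0; 0 0 -0.04 0; 0 0 -0.05 0; 0 0 0 0; 0 0 0 0",
  "claw": 0.03
}}

```text
t: 33.15
tcp_pos: [428.3, -358.5, 136.7]
orientation: [[-0.653, 0.757, 0.002], [0.757, 0.653, -0.002], [-0.003, -0.0, -1.0]]
wrist_force: [-0.6, 0.3, -1.6]
gripper_width: 38.5
```

```bash
python3 go.py 542.4 -102.2 35
```

```text
shift now (mm) [119.8 253.8 101.3] yaw 130.80 t 33.15 q6 -1.62
```

Request:
{"op": "servo_tool", "data": {
  "increments": "0.0075 0.016 0 0; 0.015 0.0315 0 0; 0.015 0.0315 0 0; 0.015 0.0315 0 0; 0.015 0.0315 0 0; 0.015 0.0315 0 0; 0.015 0.0315 0 0; 0.015 0.0315 0 0; 0.0075 0.0175 0 0; 0 0 0 0"
}}

```text
t: 34.15
tcp_pos: [541.9, -98.3, 134.0]
orientation: [[-0.656, 0.755, -0.003], [0.755, 0.656, 0.002], [0.003, -0.001, -1.0]]
wrist_force: [0.6, -0.3, -1.3]
gripper_width: 38.5
```

Request:
{"op": "servo_tool", "data": {
  "increments": "0 0 0 0; 0 0 0.02 0; 0 0 0.03 0; 0 0 0.03 0; 0 0 0.014 0; 0 0 0.007 0; 0 0 0 0; 0 0 0 0"
}}

```text
t: 34.95
tcp_pos: [541.3, -102.2, 35.1]
orientation: [[-0.653, 0.758, -0.001], [0.758, 0.653, -0.0], [0.0, -0.001, -1.0]]
wrist_force: [-3.3, 1.0, 5.0]
gripper_width: 38.4
```

Request:
{"op": "servo_tool", "data": {
  "increments": "0 0 0 0; 0 0 0 0; 0 0 0 0; 0 0 0 0; 0 0 -0.02 0; 0 0 -0.04 0; 0 0 -0.048 0; 0 0 0 0; 0 0 0 0",
  "claw": 0.06
}}

```text
t: 35.85
tcp_pos: [542.2, -101.6, 143.0]
orientation: [[-0.653, 0.757, 0.002], [0.757, 0.653, -0.001], [-0.002, 0.001, -1.0]]
wrist_force: [-0.2, -0.9, -0.2]
gripper_width: 60.0
```

```bash
python3 - <<'E'
from h import *
c=read_camera("wrist"); cv2.imwrite("pics/w12.png",cv2.resize(c["pixels"],(400,300)))
c=read_camera("scene"); cv2.imwrite("pics/s12.png",c["pixels"][150:350,60:380])
E
python3 go.py 427.5 -278 142
```

```text
shift now (mm) [ -59.4 -201.7   -0.7] yaw 130.79 t 35.95 q6 -1.11
```

View pics/w12.png

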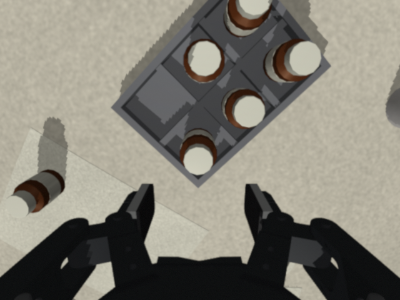

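View pics/s12.png

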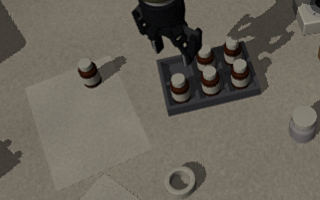

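Request:
{"op": "servo_tool", "data": {
  "increments": "-0.006 -0.02 0 0; -0.012 -0.0405 0 0; -0.012 -0.0405 0 0; -0.012 -0.0405 0 0; -0.012 -0.0405 0 0; -0.0055 -0.0195 0 0; 0 0 0 0; 0 0 0 0; 0 0 0 0; 0 0 0 0"
}}

```text
t: 36.95
tcp_pos: [428.9, -277.2, 142.2]
orientation: [[-0.655, 0.756, -0.0], [0.756, 0.655, 0.001], [0.001, 0.0, -1.0]]
wrist_force: [0.2, -0.1, 0.2]
gripper_width: 60.0
```

```bash
python3 - <<'E'
from h import *
c=read_camera("wrist"); cv2.imwrite("pics/w13.png",c["pixels"])
E
python3 go.py 427.5 -278 25
```

```text
shift now (mm) [  0.3  -1.5 117.3] yaw 130.88 t 37.0 q6 -1.52
```

View pics/w13.png

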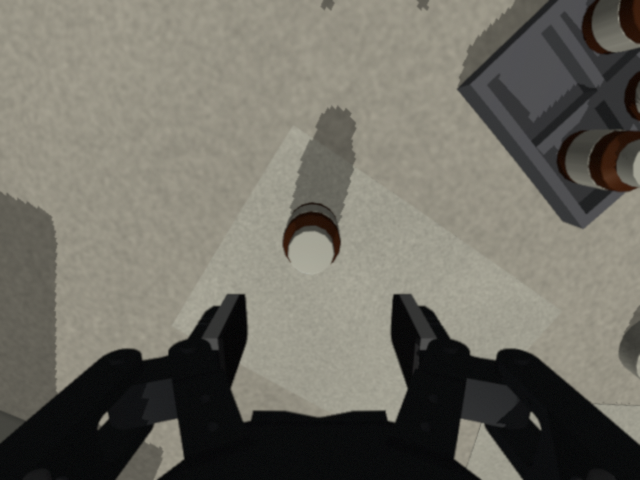

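Cap at (312,251), lined up with the jaws.

Request:
{"op": "servo_tool", "data": {
  "increments": "-0.0005 -0.0015 0.03 0; 0 0 0.04 0; 0 0 0.03 0; 0 0 0.012 0; 0 0 0.005 0; 0 0 0 0"
}}

```text
t: 37.6
tcp_pos: [427.8, -279.2, 25.3]
orientation: [[-0.654, 0.757, -0.0], [0.757, 0.654, 0.0], [0.001, -0.0, -1.0]]
wrist_force: [0.1, 0.3, 0.0]
gripper_width: 59.9
```

Request:
{"op": "servo_tool", "data": {
  "increments": "0 0 0 0; 0 0 0 0; 0 0 0 0; 0 0 0 0; 0 0 0 0; 0 0 -0.02 0; 0 0 -0.04 0; 0 0 -0.05 0; 0 0 0 0; 0 0 0 0",
  "claw": 0.03
}}

```text
t: 38.6
tcp_pos: [427.7, -279.7, 136.4]
orientation: [[-0.653, 0.757, 0.002], [0.757, 0.653, -0.002], [-0.003, 0.0, -1.0]]
wrist_force: [0.5, 0.8, -1.3]
gripper_width: 38.7
```

```bash
python3 go.py 476.6 -97.4 35
```

```text
shift now (mm) [106.3 156.1 101.1] yaw 130.79 t 38.6 q6 -1.52
```

Request:
{"op": "servo_tool", "data": {
  "increments": "0.0105 0.0155 0 0; 0.0215 0.0315 0 0; 0.0215 0.0315 0 0; 0.0215 0.0315 0 0; 0.0215 0.0315 0 0; 0.01 0.0145 0 0; 0 0 0 0; 0 0 0 0; 0 0 0.02 0; 0 0 0.03 0"
}}

```text
t: 39.6
tcp_pos: [476.5, -98.5, 85.4]
orientation: [[-0.652, 0.758, 0.003], [0.758, 0.652, -0.002], [-0.003, 0.001, -1.0]]
wrist_force: [0.2, -0.3, -1.6]
gripper_width: 38.7
```

Request:
{"op": "servo_tool", "data": {
  "increments": "0 0 0.03 0; 0 0 0.014 0; 0 0 0.006 0; 0 0 0 0; 0 0 0 0"
}}

```text
t: 40.1
tcp_pos: [476.1, -97.9, 35.6]
orientation: [[-0.652, 0.758, 0.0], [0.758, 0.652, -0.0], [-0.001, 0.0, -1.0]]
wrist_force: [-0.4, -0.1, -0.3]
gripper_width: 38.8
```

Request:
{"op": "servo_tool", "data": {
  "increments": "0 0 0 0; 0 0 0 0; 0 0 0 0; 0 0 0 0; 0 0 -0.02 0; 0 0 -0.04 0; 0 0 -0.048 0; 0 0 0 0; 0 0 0 0",
  "claw": 0.06
}}

```text
t: 41.0
tcp_pos: [476.2, -97.0, 144.0]
orientation: [[-0.653, 0.757, 0.002], [0.757, 0.653, -0.001], [-0.002, 0.001, -1.0]]
wrist_force: [-0.7, 0.0, -0.5]
gripper_width: 60.2
```

```bash
python3 go.py 431 215 180 42.6
```

```text
turn tool z deg 88.20
shift after turn (mm) [ 177.9 -260.3  -36. ]
shift now (mm) [265.7 169.7 -36.3] yaw 130.80 t 41.0 q6 -1.16
```

Request:
{"op": "servo_tool", "data": {
  "increments": "0.016 0.011 -0.02 0; 0.034 0.023 -0.02 0; 0.034 0.023 0 0; 0.034 0.023 0 0; 0.034 0.023 0 0; 0.034 0.023 0 0; 0.034 0.023 0 0; 0.034 0.023 0 0; 0.034 0.023 0 0; 0.034 0.022 0 0"
}}

```text
t: 42.0
tcp_pos: [429.0, 290.1, 181.7]
orientation: [[-0.653, 0.757, -0.003], [0.757, 0.653, -0.001], [0.001, -0.003, -1.0]]
wrist_force: [0.9, -0.7, 1.1]
gripper_width: 60.4
```

Request:
{"op": "servo_tool", "data": {
  "increments": "0 0 0 0; 0 0 0 0; 0 0 0 0"
}}

```text
t: 42.3
tcp_pos: [429.9, 287.7, 182.5]
orientation: [[-0.653, 0.758, -0.002], [0.758, 0.653, -0.001], [0.0, -0.002, -1.0]]
wrist_force: [-0.5, 0.3, 0.0]
gripper_width: 60.0
```

```bash
python3 - <<'E'
from h import *
c=read_camera("wrist"); cv2.imwrite("pics/w14.png",c["pixels"])
c=read_camera("scene"); cv2.imwrite("pics/s14.png",cv2.resize(c["pixels"][170:300,80:340],None,fx=3,fy=3))
c=read_camera("top"); cv2.imwrite("pics/t14.png",cv2.resize(c["pixels"][225:325,180:400],None,fx=3,fy=3))
E
```

```text
(no output)
```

View pics/w14.png

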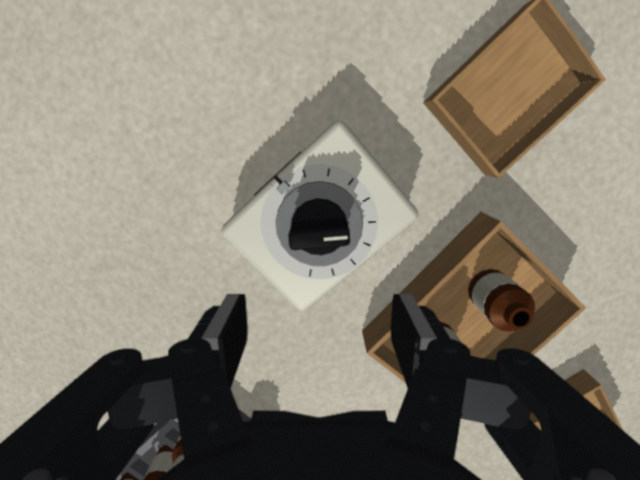

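View pics/s14.png

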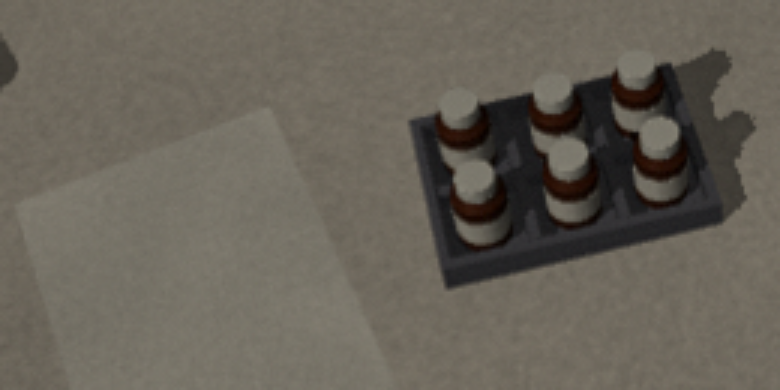

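View pics/t14.png

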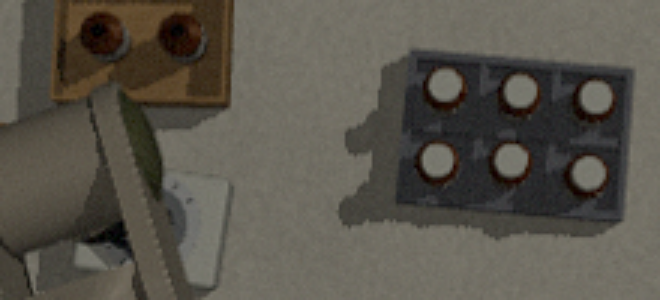

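The tray now holds six upright capped bottles. Measuring the knob.

```bash
python3 - <<'E'
from h import *
c=read_camera("wrist"); z=cv2.resize(c["pixels"][110:320,210:430],None,fx=3.5,fy=2.8,interpolation=2)
z=cv2.resize(c["pixels"][140:310,220:420],None,fx=3.5,fy=3.5,interpolation=2); cv2.imwrite("pics/k1.png",cv2.convertScaleAbs(z,alpha=1.6))
E
```

```text
(no output)
```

View pics/k1.png

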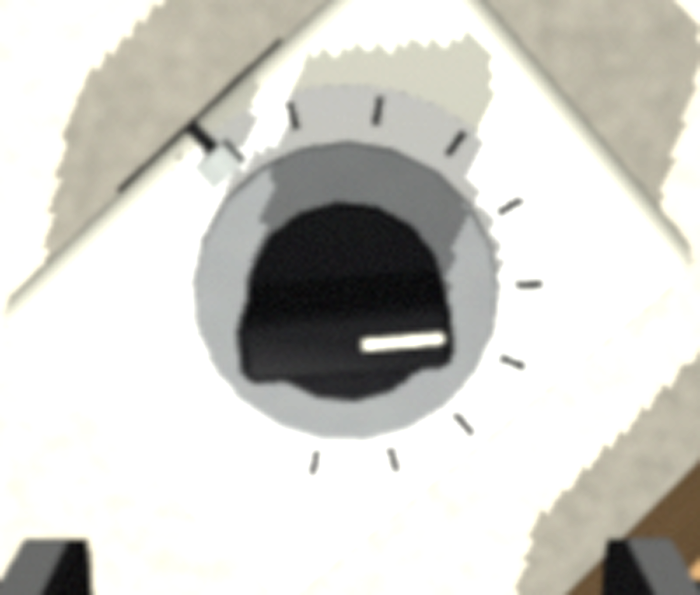

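```bash
python3 - <<'E'
from h import *
np.set_printoptions(precision=1,suppress=True)
c=read_camera("wrist")
U=lambda q:unz(q,220,140,3.5)
P=cast(c,U([(293,115),(377,110),(456,144),(511,206),(530,284),(512,362),(463,424),(393,459),(315,462)]),45)[:,:2]
A=np.c_[2*P,np.ones(len(P))];s=np.linalg.lstsq(A,(P**2).sum(1),rcond=None)[0]
cx=s[:2];print("centre",cx,"r",np.hypot(*(P-cx).T))
print("tick ang",np.degrees(np.arctan2(*(P-cx).T[::-1])))
st=cast(c,U([(219,163),(205,140)]),47)[:,:2]; print("stub",st,np.degrees(np.arctan2(*(st-cx).T[::-1])))
L=cast(c,U([(363,346),(443,339)]),89)[:,:2]; print("line",L,np.degrees(np.arctan2(*(L[1]-L[0])[::-1])), L-cx)
print("disc c",cast(c,U([(346,290)]),57))
E
python3 go.py 430 290 63 45
```

```text
centre [428.5 291.9] r [41.1 41.1 40.9 41.2 41.1 41.  41.1 41.1 41. ]
tick ang [146.9 121.4  95.1  69.2  43.6  17.5  -8.4 -34.  -59.6]
stub [[388.4 296.2]
 [383.  298.1]] [173.8 172.2]
line [[430.8 294.1]
 [441.5 305.1]] 45.889328466093595 [[ 2.3  2.2]
 [13.  13.2]]
disc c [[426.1 294.5  57. ]]
turn tool z deg 85.72
shift after turn (mm) [  1.4  -1.7 120.4]
shift now (mm) [  1.8   1.3 120.4] yaw 130.72 t 42.55 q6 -0.35
```

Request:
{"op": "servo_tool", "data": {
  "increments": "0 0 0 8.5; 0 0 0 8.5; 0 0 0 8.5; 0 0 0 8.5; 0 0 0 8.5; 0 0 0 8.5; 0 0 0 8.5; 0 0 0 8.5; 0 0 0 8.5; 0 0 0 8.5",
  "claw": 0.045
}}

```text
t: 43.55
tcp_pos: [430.1, 288.1, 183.5]
orientation: [[0.702, 0.712, 0.0], [0.712, -0.702, 0.0], [0.0, 0.0, -1.0]]
wrist_force: [0.3, 0.2, 0.7]
gripper_width: 44.7
```

Request:
{"op": "servo_tool", "data": {
  "increments": "0 0 0 0; 0 0 0 0; 0 0 0 0"
}}

```text
t: 43.85
tcp_pos: [430.0, 288.4, 183.5]
orientation: [[0.695, 0.719, 0.0], [0.719, -0.695, -0.0], [-0.0, 0.0, -1.0]]
wrist_force: [0.8, -0.5, 0.0]
gripper_width: 44.8
```

```bash
python3 - <<'E'
from h import *
c=read_camera("wrist"); cv2.imwrite("pics/w15.png",c["pixels"])
E
python3 go.py 428.5 291.9 63.5 45.5
```

```text
turn tool z deg 0.41
shift after turn (mm) [  1.4  -3.5 119.9]
shift now (mm) [  1.5  -3.5 119.9] yaw 45.91 t 43.9 q6 1.13
```

View pics/w15.png

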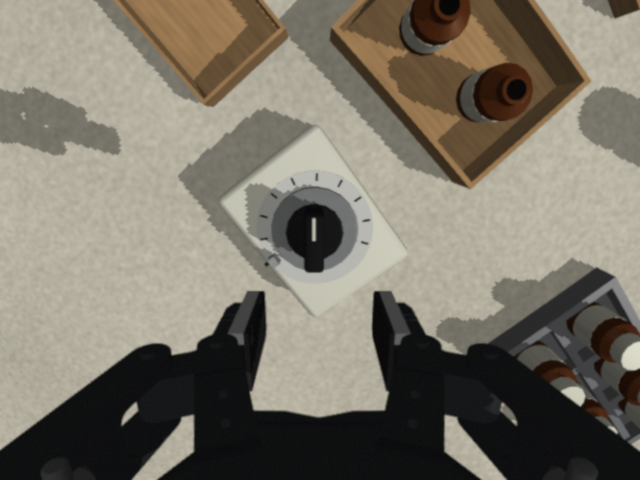

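Request:
{"op": "servo_tool", "data": {
  "increments": "0.0015 -0.0033 0.03 0; 0 0 0.04 0; 0 0 0.03 0; 0 0 0.015 0; 0 0 0.004 0; 0 0 0 0; 0 0 0 0"
}}

```text
t: 44.6
tcp_pos: [429.2, 292.2, 65.4]
orientation: [[0.697, 0.717, 0.002], [0.717, -0.697, 0.001], [0.002, 0.001, -1.0]]
wrist_force: [-0.1, 0.7, 0.3]
gripper_width: 44.6
```

Request:
{"op": "servo_tool", "data": {
  "increments": "0 0 0 0; 0 0 0 0; 0 0 0 0; 0 0 0 0; 0 0 0 0; 0 0 0 0; 0 0 0 0",
  "claw": 0.0,
  "newtons": 20
}}

```text
t: 45.3
tcp_pos: [428.9, 292.1, 65.2]
orientation: [[0.697, 0.717, 0.001], [0.717, -0.697, 0.001], [0.001, 0.0, -1.0]]
wrist_force: [-1.7, 0.5, 6.3]
gripper_width: 13.2
```

Request:
{"op": "servo_tool", "data": {
  "increments": "0 0 0 -6; 0 0 0 -8; 0 0 0 -8; 0 0 0 -8; 0 0 0 -8; 0 0 0 -8; 0 0 0 -8; 0 0 0 -8; 0 0 0 -8; 0 0 0 -8"
}}

```text
t: 46.3
tcp_pos: [426.2, 292.4, 65.1]
orientation: [[-0.561, 0.828, -0.005], [0.828, 0.561, 0.0], [0.003, -0.004, -1.0]]
wrist_force: [-13.3, 1.9, 14.7]
gripper_width: 13.4
```

Request:
{"op": "servo_tool", "data": {
  "increments": "0 0 0 -8; 0 0 0 -8; 0 0 0 -8; 0 0 0 -8; 0 0 0 -6; 0 0 0 -4; 0 0 0 -2; 0 0 0 0; 0 0 0 0"
}}

```text
t: 47.2
tcp_pos: [425.2, 291.1, 65.1]
orientation: [[-0.978, 0.211, -0.007], [0.211, 0.978, -0.002], [0.006, -0.004, -1.0]]
wrist_force: [-16.0, -4.5, 19.3]
gripper_width: 13.0
```

```bash
python3 go.py 428.5 291.9 63.5 172.7; python3 -c "
from h import *
s=env.read_state();print(s['wrist_force'],s['ft_torque'])"
```

```text
turn tool z deg -4.86
shift after turn (mm) [-3.2  1.2  1.6]
shift now (mm) [-3.1  1.5  1.6] yaw 167.84 t 47.2 q6 -0.99
[-16.02902868  -4.4553424   19.31165711] [-0.75111527  2.63406978  0.0275537 ]
```

Request:
{"op": "servo_tool", "data": {
  "increments": "0.002 0 -0.001 -1.5; 0.0 0 0 -1.5; 0 0 0 -1; 0 0 0 0; 0 0 0 0"
}}

```text
t: 47.7
tcp_pos: [425.0, 291.0, 65.2]
orientation: [[-0.99, 0.142, -0.004], [0.142, 0.99, -0.003], [0.004, -0.004, -1.0]]
wrist_force: [-6.2, -7.2, 4.5]
gripper_width: 13.2
```

```bash
python3 go.py 428.5 291.9 63.5 172.7; python3 -c "
from h import *
s=env.read_state();print(s['wrist_force'],s['ft_torque'])"
```

```text
turn tool z deg -0.88
shift after turn (mm) [-3.3  1.4  1.7]
shift now (mm) [-3.3  1.4  1.7] yaw 171.82 t 47.7 q6 -1.06
[-6.21746701 -7.21380832  4.54276995] [-1.22481591  0.8904129  -0.01465942]
```

Request:
{"op": "servo_tool", "data": {
  "increments": "0 -0.001 0 -1.5; 0 0 0 0; 0 0 0 0"
}}

```text
t: 48.0
tcp_pos: [425.0, 290.9, 65.2]
orientation: [[-0.993, 0.118, -0.004], [0.118, 0.993, -0.001], [0.004, -0.002, -1.0]]
wrist_force: [-5.2, -2.4, 3.3]
gripper_width: 13.6
```

```bash
python3 go.py 428.5 291.9 63.5 172.7; python3 -c "
from h import *
s=env.read_state();print(s['wrist_force'],s['ft_torque'])"
```

```text
turn tool z deg 0.55
shift after turn (mm) [-3.4  1.5  1.7]
shift now (mm) [-3.4  1.5  1.7] yaw 173.25 t 48.0 q6 -1.08
[-5.21545738 -2.41526745  3.3132832 ] [-0.28468853  0.88751551 -0.47146874]
```

Request:
{"op": "servo_tool", "data": {
  "increments": "0 0 0 -2; 0 0 0 0; 0 0 0 0"
}}

```text
t: 48.3
tcp_pos: [425.2, 290.8, 65.3]
orientation: [[-0.996, 0.084, -0.003], [0.084, 0.996, -0.001], [0.003, -0.001, -1.0]]
wrist_force: [-5.2, -1.8, 2.6]
gripper_width: 13.6
```

```bash
python3 go.py 428.5 291.9 63.5 172.7; python3 -c "
from h import *
s=env.read_state();print(s['wrist_force'],s['ft_torque'])"
```

```text
turn tool z deg 2.50
shift after turn (mm) [-3.1  1.5  1.8]
shift now (mm) [-3.2  1.4  1.8] yaw 175.20 t 48.3 q6 -1.12
[-5.24069946 -1.76393142  2.6232894 ] [-0.4287653   0.75789086 -0.75990825]
```

The moment about z rose from near 0 to -0.47, then -0.76 N m, while friction is only 0.03 N m, so the knob is at its stop. Releasing and checking.

Request:
{"op": "servo_tool", "data": {
  "increments": "0 0 0 0; 0 0 0 0; 0 0 0 0; 0 0 0 0; 0 0 -0.02 0; 0 0 -0.04 0; 0 0 -0.05 0; 0 0 0 0; 0 0 0 0",
  "claw": 0.045
}}

```text
t: 49.2
tcp_pos: [426.8, 291.5, 176.2]
orientation: [[-0.997, 0.082, 0.002], [0.082, 0.997, 0.001], [-0.002, 0.001, -1.0]]
wrist_force: [0.6, -0.5, 0.3]
gripper_width: 44.8
```

```bash
python3 - <<'E'
from h import *
c=read_camera("wrist"); cv2.imwrite("pics/w16.png",c["pixels"])
E
```

```text
(no output)
```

View pics/w16.png

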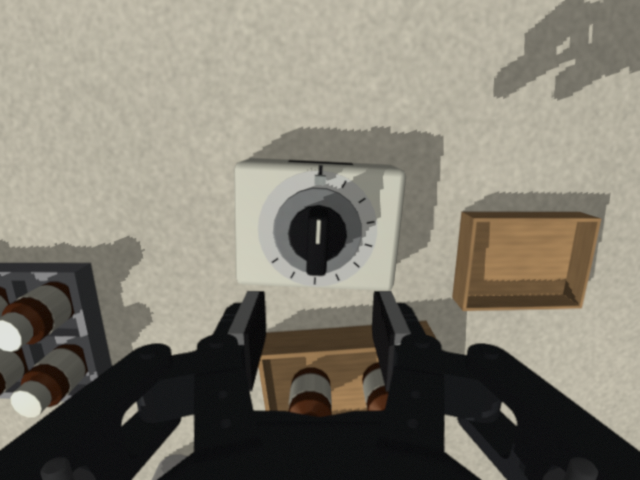

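```bash
python3 - <<'E'
from h import *
c=read_camera("wrist")
z=cv2.resize(c["pixels"][150:300,220:420],None,fx=4,fy=4,interpolation=2); cv2.imwrite("pics/k2.png",cv2.convertScaleAbs(z,alpha=1.5))
E
```

```text
(no output)
```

View pics/k2.png

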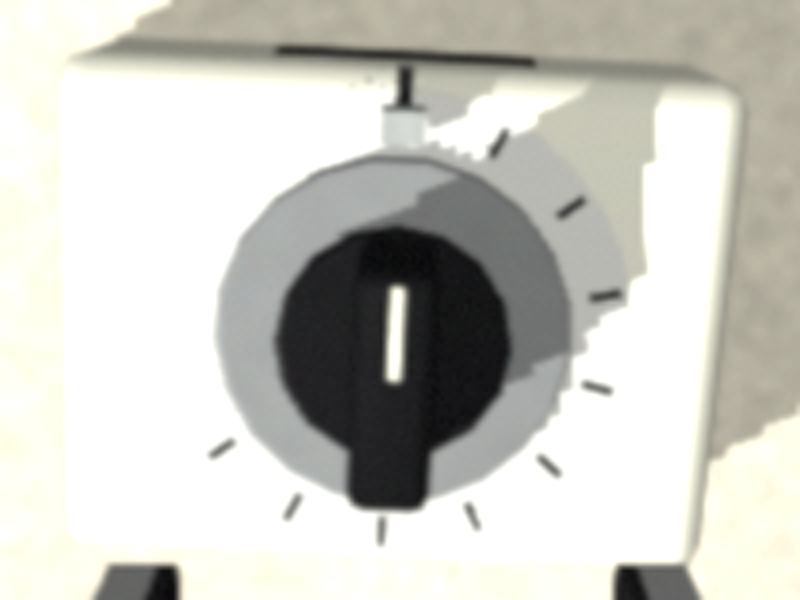

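```bash
python3 - <<'E'
from h import *
np.set_printoptions(precision=1,suppress=True)
c=read_camera("wrist"); U=lambda q:unz(q,220,150,4)
P=cast(c,U([(499,144),(571,208),(606,296),(597,388),(549,466),(473,517),(381,531),(293,507),(222,449)]),45)[:,:2]
A=np.c_[2*P,np.ones(len(P))];s=np.linalg.lstsq(A,(P**2).sum(1),rcond=None)[0]
cx=s[:2];a=np.degrees(np.arctan2(*(P-cx).T[::-1]));print(cx,a, np.mean(np.unwrap(a,period=360)+25.85*np.arange(1,10)))
z=cast(c,U([(405,72),(406,104)]),45)[:,:2];print("zero mark",np.degrees(np.arctan2(*(z-cx).T[::-1])))
L=cast(c,U([(395,381),(398,287)]),89)[:,:2]; print("line",np.degrees(np.arctan2(*(L[1]-L[0])[::-1])),L-cx)
E
```

```text
[427.9 291.5] [146.7 121.1  95.3  69.5  43.7  17.9  -8.2 -33.8 -59.6] 172.88746959727263
zero mark [172.7 172.1]
line 173.50068644639177 [[ -3.5   0.7]
 [-19.    2.5]]
```

The line reads 173.5° against the zero mark at 172.7°, so it's at zero within reading error. Last check of the whole scene.

```bash
python3 - <<'E'
from h import *
c=read_camera("scene"); cv2.imwrite("pics/s17.png",cv2.convertScaleAbs(cv2.resize(c["pixels"][110:360,60:500],(792,450),interpolation=2),alpha=1.4))
c=read_camera("top"); cv2.imwrite("pics/t17.png",cv2.convertScaleAbs(cv2.resize(c["pixels"][140:330,180:500],(800,475),interpolation=2),alpha=1.4))
E
```

```text
(no output)
```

View pics/s17.png

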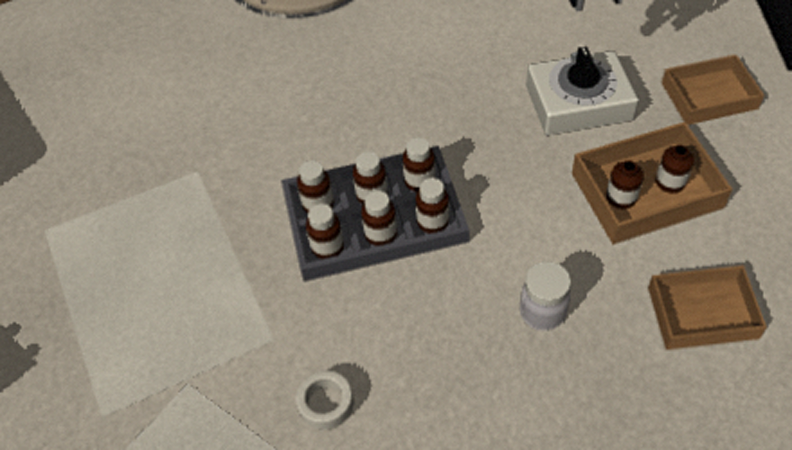

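View pics/t17.png

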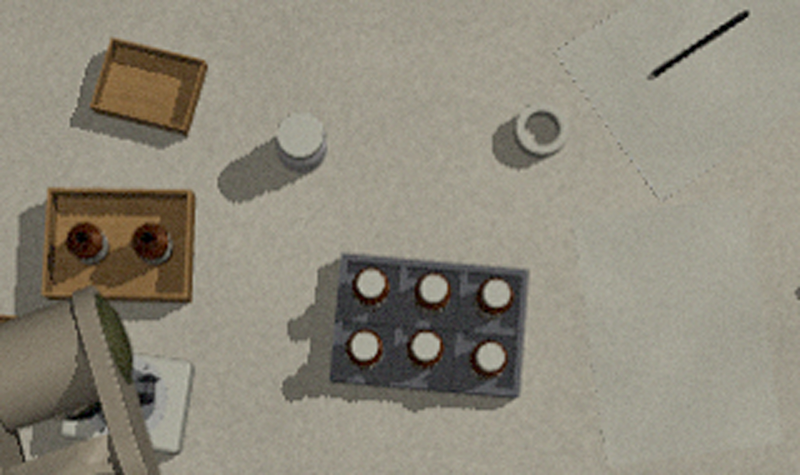

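The pictures show six upright capped bottles in the tray and both spent bottles in the box. The jar and tape roll are where they started, and the gripper is clear of everything. Handing in.

```bash
python3 -c "
from workcell import order
print(order.job_done())"
```

```text
the job is handed in; nothing more can be done
None
```

The tray is restocked and the counter reset; I handed the job in at about 49 s of the 210 s allowed.

- **Bottles:** I moved both spent bottles into the largest cardboard box and stood all five spares in the empty pockets, so none were left over. The full bottle already in the tray stayed in its pocket.
- **Knob:** I turned it counter-clockwise until it pressed against its stop.

**Last checks:**
- The scene and top pictures show six upright capped bottles in the tray and both spent bottles standing in the box. The jar and tape roll look unmoved, by eye.
- The knob's white line reads 173.5° and the zero mark 172.7°, within reading error. The moment on the tool rose to 0.76 N m at the stop.

**What disagreed:**
- The knob's axis was about 3 mm from where I measured it, giving up to about 19 N of side and vertical force during the turn. I eased this off before reaching the stop.
- The fourth spare, placed in pocket 3, touched down with about 5 N.
- The top and scene cameras differed by up to about 10 mm on some bottles, so I took the spares' final positions from the wrist camera.

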